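Make up two converters with gasket and outlet pipe

ROBOT

A 6-joint arm with a two-finger parallel gripper is mounted at the origin on the work surface. World frame = base frame: x ahead of the robot, y to its left, z up, the work surface at z = 0. Lengths are in mm, angles in rad, forces in N, time in s.
With the tool pointing down it reaches from about 325 to 925 mm from the base axis. Payload 3.1 kg.
Tool frame: the origin (TCP) lies at the very end of the fingers, on their centre line; the grasp point (between the pads) lies 19 mm behind it; z points along the fingers, y is the direction in which the jaws open and shut (so a half turn about z gives the same grasp; the last joint's range is limited). The gripper opens to 85 mm and grips with 20 to 120 N. Pads are 22 mm wide; open, the fingers measure 114 mm over their backs; the gripper's body (76 mm by 85 mm) begins 54 mm behind the grasp point. The pads swing forward as they close: fully open they stand 13 mm farther back than shut.
Start: joints at [1.046, 0.217, 1.613, -0, 1.311, -0.112], TCP at [250.718, 572.52, 231.3] pointing down, gripper open.
Joint ranges: [-2.75, 2.75], [-0.78, 2.1], [0.31, 2.55], [-1.13, 4.27], [0.13, 2.63], [-2.58, 2.58]. Speed limits (rad/s): [2.79, 2.79, 3.14, 3.14, 3.14, 3.14].

INTERFACE

Orientations are given as a unit quaternion [x, y, z, w].
In Python, from bench import get_state, get_image, hand_in, spot_in, outline_of, place_of gives the robot as it stands. The module is installed in compiled form; this text tells all that it offers.
- The arm moves only by the tool drive_tool, never from a script. Its argument "deltas" is a list of rows, each a list of 3 entries, a list of its own where there are three numbers: the turn, a rotation vector about the world's x, y, z in rad, then the shift along the world's x, y, z in mm, then the opening, from 0 (shut) to 1 (fully open). In form: [[[rx, ry, rz], [x, y, z], fingers], ...]. A call has 1 to 20 rows; each row shifts and turns the pose as measured when the row begins; what a row does not reach is not made up. A row lasts 1/12 s, in which the tool goes at most 41.7 mm and 7.16 degrees, less where a joint would pass 70% of its speed; a pose out of reach is approached as far as the arm can. A call with a gripper value outside its range is refused whole. The fingers move at their own pace and stop on an object; "force" is the grip in N (left out, the last holds). Time passes only in rows, so rows that do not move let the fingers close. It gives the time, the measured TCP pose, the force and the opening at its end, in the units of the state.
- get_state(): the state, without advancing time (a new reading comes with each control period).
- get_image(name): name is "side" or "top"; returns a dict with "frame" (420x560x3 uint8, blue, green, red), "fx", "fy", "cx", "cy" (pixels), "R" (3x3) and "t" (3): a world point X has camera coordinates R X + t. Camera axes: x right, y down, z forward; pixel columns grow to the right and rows downward; lengths in mm; the calibration is good to about 2 mm. A picture is of the moment at which its call begins. There is no depth.
- hand_in(): hands the job in, once; it reports no verdict.
Trained networks look in the newest picture that a camera, given by its name, has taken for a name from the list of things; names that differ only in an ending like _2 or _b are one class to them, and where a whole thing is asked for, a point or a joint stands for the part that bears it (a point fixed in the world has none). Each returns a list of dicts, best first, with "score" (0 to 1); they miss things now and then, are a little off and sometimes report something else, mostly with a low value. They report only what shows in the picture. A call takes as long as a camera call.
- spot_in(label, camera): "xyz" ([x, y, z] in mm, in world coordinates, good to about 4 mm: the middle of the surface that is visible of it).
- outline_of(label, camera): "pixels" (420x560 bool, what is visible of it).
- place_of(label, camera): "xyz" ([x, y, z] in mm, in world coordinates, good to about 4 mm: a listed point, or the origin of a listed thing).
The state is a dict: "t": time; "q": joint angles; "dq": joint speeds; "tau": joint torques, N m; "eef_pos": TCP position; "ee_rot": TCP orientation; "ft_force": force on the tool from outside, world axes, zero at the start; "ft_torque": the same for the moment, N m; "grip_width": opening from 0.0 (shut) to 1.0 (fully open).
Only numpy, scipy, OpenCV 4.12 (cv2) and the standard library are available. Lean on these libraries where they do the work, as an engineer would, in place of code of your own. Each camera call takes 0.05 s, during which the arm holds its last target.

TASK

Make up the two catalytic converters ready for bolting: on each converter's top flange lay the gasket of the same shape, then stand the short outlet pipe with the same flange on that gasket, with the edges and bolt holes of all three lined up. Set the parts down without dropping them, and leave the three-bolt gasket and the three-bolt pipe, which belong to another job, where they are.

Things in the scene. Friction and masses are not known exactly. Their poses are not given: they have to be found in the camera images.
- conv_oval: upright catalytic converter (bronze steel can, 102 mm diameter, shoulder at z = 116 mm), fixed on a grey 150 x 120 mm base plate. Top flange level, 10 mm thick, bore 44 mm: two-bolt oval, 102 (x) by 62 mm (y) with flat parallel waist sides 28 mm long, bolt holes at x = +-38 mm. Origin: centre of the base's underside, on the bench; z up. The flange's upper face is at z = 160 mm, centred on z; nothing rises above it.
- conv_square: upright catalytic converter (bronze steel can, 102 mm diameter, shoulder at z = 116 mm), fixed on a grey 150 x 120 mm base plate. Top flange level, 10 mm thick, bore 44 mm: four-bolt square, 64 by 64 mm, bolt holes at x, y = +-23.5 mm. Origin: centre of the base's underside, on the bench; z up. The flange's upper face is at z = 160 mm, centred on z; nothing rises above it.
- gasket_oval: loose flat gasket, dark graphite with a bright steel ring round its 44 mm bore, 6 mm thick, 70 g, lying on the bench: two-bolt oval, 102 (x) by 62 mm (y) with flat parallel waist sides 28 mm long, bolt holes at x = +-38 mm. Origin: centre of its underside; z up.
- pipe_oval: loose short outlet pipe of bare steel, 360 g, standing on its flange on the bench. Flange 10 mm thick: two-bolt oval, 102 (x) by 62 mm (y) with flat parallel waist sides 28 mm long, bolt holes at x = +-38 mm; on it a round tube, 48 mm outside, 43 mm inside, open on top, rim 50 mm above the underside. Origin: centre of the flange's underside; z up.
- gasket_square: loose flat gasket, dark graphite with a bright steel ring round its 44 mm bore, 6 mm thick, 70 g, lying on the bench: four-bolt square, 64 by 64 mm, bolt holes at x, y = +-23.5 mm. Origin: centre of its underside; z up.
- pipe_square: loose short outlet pipe of bare steel, 360 g, standing on its flange on the bench. Flange 10 mm thick: four-bolt square, 64 by 64 mm, bolt holes at x, y = +-23.5 mm; on it a round tube, 48 mm outside, 43 mm inside, open on top, rim 50 mm above the underside. Origin: centre of the flange's underside; z up.
- gasket_tri: loose flat gasket, dark graphite with a bright steel ring round its 44 mm bore, 6 mm thick, 70 g, lying on the bench: three-bolt rounded triangle about 93 mm wide, bolt holes 40 mm out, one on +x. Origin: centre of its underside; z up. Fits neither converter: leave alone.
- pipe_tri: loose short outlet pipe of bare steel, 360 g, standing on its flange on the bench. Flange 10 mm thick: three-bolt rounded triangle about 93 mm wide, bolt holes 40 mm out, one on +x; on it a round tube, 48 mm outside, 43 mm inside, open on top, rim 50 mm above the underside. Origin: centre of the flange's underside; z up. Fits neither converter: leave alone.

How it is judged (in metres and radians):
At the end, for the whole second after the job is handed in: On each converter its own gasket lies flat and its own pipe stands upright on the gasket, both within 10 mm of the converter's axis and 0.25 rad of bolt holes in line, released and at rest; the three-bolt gasket and pipe are within 30 mm of their start (horizontal distance between each of gasket_oval, pipe_oval and conv_oval below 0.01 m and z of gasket_oval in the frame of conv_oval between 0.158 and 0.1625 m and angle between each of gasket_oval, pipe_oval, gasket_square, pipe_square's own z axis and vertical below 0.06 rad and angle between the x axis of each of gasket_oval, pipe_oval and the x axis of conv_oval, either way round below 0.25 rad and contact force between each of gasket_oval, pipe_oval, gasket_square, pipe_square and the fingers below 0.1 N and linear speed of each of gasket_oval, pipe_oval, gasket_square, pipe_square below 0.02 m/s and z of pipe_oval in the frame of conv_oval between 0.164 and 0.1685 m and horizontal distance between each of gasket_square, pipe_square and conv_square below 0.01 m and z of gasket_square in the frame of conv_square between 0.158 and 0.1625 m and (angle between the x axis of gasket_square and the x axis of conv_square, either way round below 0.25 rad or angle between the x axis of gasket_square and the y axis of conv_square, either way round below 0.25 rad) and z of pipe_square in the frame of conv_square between 0.164 and 0.1685 m and (angle between the x axis of pipe_square and the x axis of conv_square, either way round below 0.25 rad or angle between the x axis of pipe_square and the y axis of conv_square, either way round below 0.25 rad) and distance of each of gasket_tri, pipe_tri from where it was at the start of the episode below 0.03 m); the robot touches nothing.
It fails at once if a gasket or pipe is dropped (falls freely for more than about 18 mm) ((contact force between gasket_oval and the fingers below 0.1 N and linear speed of gasket_oval above 0.6 m/s) or (contact force between gasket_square and the fingers below 0.1 N and linear speed of gasket_square above 0.6 m/s) or (contact force between pipe_oval and the fingers below 0.1 N and linear speed of pipe_oval above 0.6 m/s) or (contact force between pipe_square and the fingers below 0.1 N and linear speed of pipe_square above 0.6 m/s)).
It fails at once if the three-bolt gasket or pipe is moved by more than 30 mm (distance of any of gasket_tri, pipe_tri from where it was at the start of the episode above 0.03 m).
It also fails if it takes over 115 s, if anything falls off the work surface, if the arm or the gripper's body presses on something with over 40 N, if the wrist force passes 120 N, or if a joint passes its speed limit or range.

## Working session

There is one attempt and no reset: what is moved stays moved. The work goes in short steps, Python scripts to look and compute and a tool call to move; the robot and the scene stay as the last step left them, time stands still between calls to the robot, and variables do not carry over. Pictures are saved under pics/ and viewed, and the job is handed in when it is done.

Besides the shell and the picture viewer there is one more tool, called after ">>>" as a command line: name --argument value ..., lists and objects as JSON in quotes. drive_tool: Moves the arm, as the interface text tells. Its arguments: {"type":"object","properties":{"deltas":{"type":"array"},"force":{"type":"number"}},"required":["deltas"]}

```bash
mkdir -p pics
python3 - <<'E'
from bench import *
import cv2
s=get_state();print(s['t'],s['eef_pos'],s['ee_rot'],s['grip_width'])
for c in('top','side'):
    d=get_image(c);cv2.imwrite(f'pics/{c}0.png',d['frame']);print(c,d['fx'],d['fy'],d['cx'],d['cy'],d['R'],d['t'])
    for l in ['conv_oval','conv_square','gasket_oval','gasket_square','gasket_tri','pipe_oval','pipe_square','pipe_tri']:
        print(l,[(round(r['score'],2),[round(v) for v in r['xyz']]) for r in place_of(l,c)][:3])
E
```

```text
0.0 [250.29041566 571.78621276 229.93179786] [ 2.04936896e-01  9.78774418e-01 -1.16727380e-03 -3.79517014e-04] 0.9995498781697171
top 389.305981561414 389.305981561414 281.51282633098026 208.9725055507458 [[ 2.82117480e-02 -9.99601724e-01  7.00327848e-04]
 [-9.98259306e-01 -2.82101477e-02 -5.17932868e-02]
 [ 5.17924151e-02  7.62070363e-04 -9.98657581e-01]] [ -17.86544969  548.46363264 1050.2924184 ]
conv_oval [(0.73, [517, 360, 0])]
conv_square [(0.92, [504, -360, -2])]
gasket_oval [(0.88, [450, 11, 1])]
gasket_square [(0.68, [435, -145, 0]), (0.59, [663, -156, -4])]
gasket_tri [(0.88, [436, -141, 2])]
pipe_oval [(0.92, [676, 162, 0]), (0.16, [661, -150, 0])]
pipe_square [(0.82, [655, -2, 2]), (0.17, [502, -362, -7])]
pipe_tri [(0.83, [438, 140, -4])]
side 488.6651272214643 488.6651272214643 285.7503286973085 221.04453424873185 [[ 0.94907622 -0.31425029 -0.02238497]
 [-0.20111072 -0.54962128 -0.81084581]
 [ 0.24250528  0.77405633 -0.58483158]] [-539.19576766  169.0950545  1264.54661627]
conv_oval [(0.73, [517, 356, 4])]
conv_square [(0.81, [504, -364, 2])]
gasket_oval [(0.84, [452, 12, -2])]
gasket_square [(0.84, [658, -148, -1])]
gasket_tri [(0.79, [439, -148, -4]), (0.63, [663, -148, -4])]
pipe_oval [(0.96, [680, 170, 0])]
pipe_square [(0.59, [655, -8, -2])]
pipe_tri [(0.58, [435, 140, -5])]
```

View pics/top0.png

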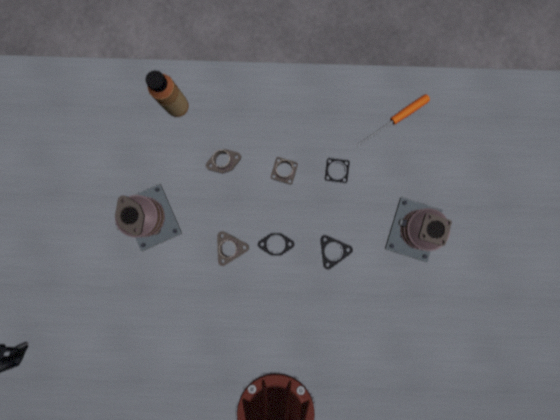

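View pics/side0.png

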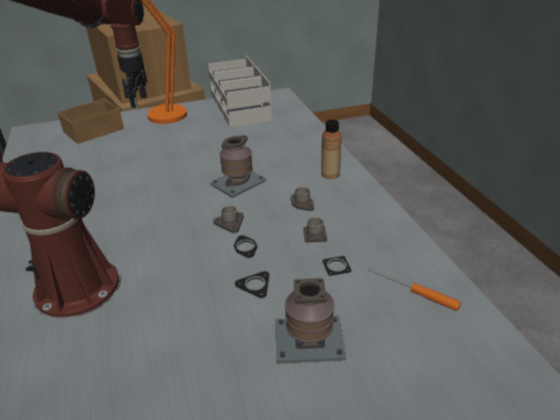

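The top view shows the oval pipe at (223,159), square pipe at (284,169) and square gasket at (337,170). The oval gasket is at (276,244), the tri pipe at (230,248) and the tri gasket at (335,251). The oval converter is at left, the square one at right. Next I fit model silhouettes to the masks for position and yaw.

```bash
cat > h.py <<'E'
from bench import *
import numpy as np, cv2
from scipy.optimize import minimize
def oval():
    # hull of waist flats (28 long at y=+-31) and end lobes r at x=+-38, reaching 51
    a=np.linspace(0,2*np.pi,48)
    e=[[s*38+13*np.cos(t),13*np.sin(t)] for s in(-1,1) for t in a]
    w=[[sx*14,sy*31] for sx in(-1,1) for sy in(-1,1)]
    return cv2.convexHull(np.array(e+w,np.float32))[:,0,:]
def rect(a,b): return np.array([[a/2,b/2],[-a/2,b/2],[-a/2,-b/2],[a/2,-b/2]],float)
def circ(r): a=np.linspace(0,2*np.pi,40); return np.c_[r*np.cos(a),r*np.sin(a)]
def parts(l):
    sh=oval() if 'oval' in l else rect(64,64)
    if 'gasket' in l: return [(sh,0,6)]
    if 'pipe' in l: return [(sh,0,10),(circ(24),0,50)]
    if 'conv' in l: return [(sh,150,160)]
def proj(d,P): 
    c=P@d['R'].T+d['t']; return np.c_[c[:,0]/c[:,2]*d['fx']+d['cx'],c[:,1]/c[:,2]*d['fy']+d['cy']]
def ray(d,u,v,z):
    r=d['R'].T@np.array([(u-d['cx'])/d['fx'],(v-d['cy'])/d['fy'],1]); o=-d['R'].T@d['t']
    return o+r*(z-o[2])/r[2]
def sil(d,pts,p,z0=0,S=4):
    m=np.zeros((420*S,560*S),np.uint8); x,y,a=p; R=np.array([[np.cos(a),np.sin(a)],[-np.sin(a),np.cos(a)]])
    for sh,za,zb in pts:
        xy=sh@R+[x,y]
        P=np.vstack([np.c_[xy,np.full(len(xy),z0+z)] for z in(za,zb)])
        h=cv2.convexHull(((proj(d,P)+.5)*S).astype(np.float32)); cv2.fillPoly(m,[np.round(h).astype(np.int32)],1)
    return cv2.resize(m.astype(np.float32),(560,420),interpolation=cv2.INTER_AREA)
def fill(m):
    m=m.astype(np.uint8); c,_=cv2.findContours(m,cv2.RETR_EXTERNAL,cv2.CHAIN_APPROX_NONE)
    o=np.zeros_like(m); cv2.drawContours(o,c,-1,1,-1); return o.astype(np.float32)
def fit(l,obs,p0,z0=0):
    # obs: list (d,mask)
    pts=parts(l); best=None
    def f(p):
        t=0
        for d,m in obs: s=sil(d,pts,p,z0,S=3); t+=1-np.minimum(s,m).sum()/np.maximum(s,m).sum()
        return t/len(obs)
    for a in np.arange(0,np.pi if 'oval' in l else np.pi/2,.26):
        r=minimize(f,[p0[0],p0[1],a],method='Nelder-Mead',options=dict(initial_simplex=[[p0[0],p0[1],a],[p0[0]+5,p0[1],a],[p0[0],p0[1]+5,a],[p0[0],p0[1],a+.2]],maxfev=70))
        if best is None or r.fun<best.fun: best=r
    return best.x,best.fun
E
python3 - <<'E'
from h import *
D={c:get_image(c) for c in('top','side')}
P0={'gasket_oval':(450,11),'gasket_square':(660,-150),'pipe_oval':(678,166),'pipe_square':(655,-4)}
for l,p in P0.items():
    obs=[]
    for c in D:
        for r in outline_of(l,c):
            m=fill(r['pixels']); ys,xs=np.nonzero(m)
            q=ray(D[c],xs.mean(),ys.mean(),5)
            if np.hypot(q[0]-p[0],q[1]-p[1])<50: obs.append((c,(D[c],m)));break
    for k in ('top','side','both'):
        o=[b for c,b in obs if k in(c,'both')]
        if o: x,e=fit(l,o,p); print(l,k,np.round(x,2),round(e,3))
# crops of converters, 6x
for c,u,v in(('top',145,215),('top',420,230),('side',236,165),('side',310,320)):
    f=D[c]['frame'][v-50:v+50,u-50:u+50]
    cv2.imwrite(f'pics/z_{c}_{u}.png',cv2.resize(f,None,fx=6,fy=6,interpolation=cv2.INTER_CUBIC))
a=[cv2.imread(f'pics/z_{n}.png') for n in('top_145','top_420')]
cv2.imwrite('pics/zt.png',cv2.resize(np.hstack(a),(800,400)))
f=D['top']['frame'][140:280,190:360];cv2.imwrite('pics/zp.png',cv2.resize(f,None,fx=4,fy=4,interpolation=cv2.INTER_CUBIC))
print(get_state()['t'])
E
```

```text
gasket_oval top [454.71  10.35   1.58] 0.1
gasket_oval both [454.71  10.35   1.58] 0.1
gasket_square top [ 664.   -151.9     1.52] 0.089
gasket_square side [ 658.23 -153.61    1.47] 0.1
gasket_square both [ 6.6124e+02 -1.5232e+02 -7.0000e-02] 0.13
pipe_oval top [680.2  163.96   1.95] 0.042
pipe_oval side [674.36 161.92   1.88] 0.068
pipe_oval both [679.   163.52   1.92] 0.104
pipe_square top [658.82  -6.24   1.32] 0.061
pipe_square side [ 6.5346e+02 -6.9000e+00 -3.2000e-01] 0.044
pipe_square both [654.76  -5.09   1.33] 0.098
1.4
```

View pics/zt.png

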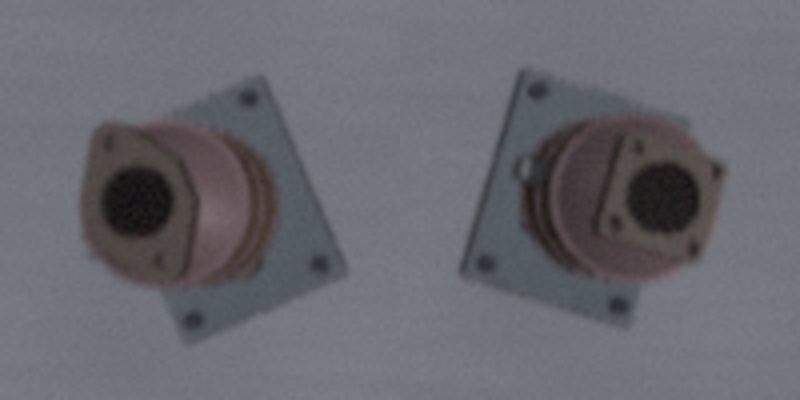

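View pics/zp.png

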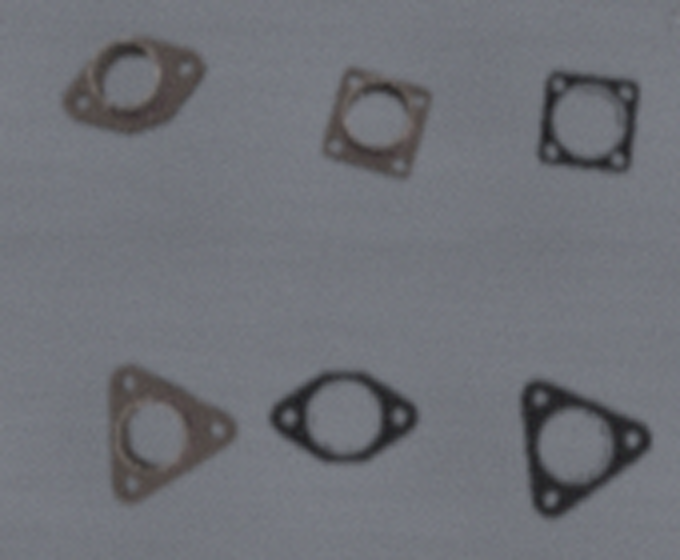

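Run:
```python
from h import *
a=[cv2.imread(f'pics/z_{n}.png') for n in('side_236','side_310')]
cv2.imwrite('pics/zs.png',cv2.resize(np.hstack(a),(800,400)))
d=get_image('top')
g=lambda u,v,ox,oy:ray(d,ox+(u+.5)/4-.5,oy+(v+.5)/4-.5,160)[:2]
print('oval bore',g(138,201,95,165)); p,q=g(109,144,95,165),g(159,261,95,165);print(p,q,(p+q)/2,np.linalg.norm(p-q),np.arctan2(*(p-q)[::-1]))
H=[g(u-400,v,370,180) for u,v in((639,148),(718,170),(692,246),(616,224))]
print('sq bore',g(263,198,370,180),np.mean(H,0)); 
for i in range(4): e=H[i]-H[i-1];print(np.linalg.norm(e),np.arctan2(e[1],e[0])%(np.pi/2))
# base corners z~8: right side
for n,ox,P in(('oval',95,[(262,75),(347,270),(190,345)]),('sq',370,[(523-400,70),(460-400,272),(630-400,327),(690-400,120)])):
    C=np.array([ray(d,ox+(u+.5)/4-.5,(165 if n=='oval' else 180)+(v+.5)/4-.5,8)[:2] for u,v in P]);print(n,np.round(C),np.linalg.norm(np.diff(C,axis=0),axis=1),[np.arctan2(e[1],e[0])%(np.pi/2) for e in np.diff(C,axis=0)], (C[0]+C[2])/2)
```

```text
oval bore [517.11833539 356.14253335]
[550.27054894 374.88285711] [482.19790924 342.09035149] [516.23422909 358.4866043 ] 75.55946467335887 0.4489235572712423
sq bore [ 503.94025274 -365.83505441] [ 504.6126079  -367.74372897]
46.96047994027003 1.2872342558730558
48.06870855762934 1.3259946570350631
47.50746369393092 1.249343943486135
46.25266290638197 1.3164218171440356
oval [[610. 334.]
 [478. 270.]
 [424. 375.]] [147.24070085 118.27279545] [np.float64(0.45098253369844565), np.float64(0.4757420501082601)] [516.9616825 354.9046587]
sq [[ 591. -329.]
 [ 451. -287.]
 [ 417. -404.]
 [ 560. -444.]] [145.83158593 121.52585849 148.24719491] [np.float64(1.283108980892166), np.float64(1.2859479380144876), np.float64(1.2975436110512617)] [ 504.00350684 -366.44646662]
```

View pics/zs.png

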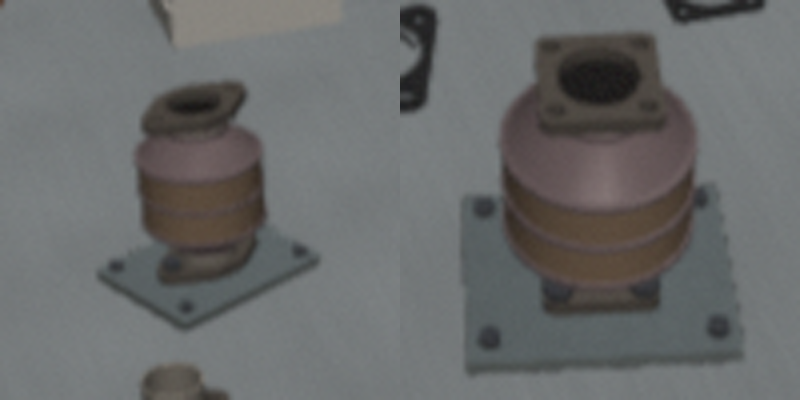

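Run:
```python
from h import *
d=get_image('side')
g=lambda u,v,ox,oy,z:ray(d,ox+(u+.5)/4-.5,oy+(v+.5)/4-.5,z)[:2]
print(g(195,102,186,115,160),g(598-400,76,260,270,160))
# square holes side
print(np.mean([g(u-400,v,260,270,160) for u,v in((552,46),(642,43),(651,106),(553,111))],0))
# oval flange outline extremes centre
```

```text
[515.80259437 356.50025421] [ 501.61550437 -365.91352451]
[ 502.35937151 -366.09236379]
```

>>> drive_tool --deltas '[[[0,0,-0.0724],[12.7,-35.1,0],0.85],[[0,0,-0.0724],[12.7,-35.1,0],0.85],[[0,0,-0.0724],[12.7,-35.1,0],0.85],[[0,0,-0.0724],[12.7,-35.1,0],0.85],[[0,0,-0.0724],[12.7,-35.1,0],0.85],[[0,0,-0.0724],[12.7,-35.1,0],0.85],[[0,0,-0.0724],[12.7,-35.1,0],0.85],[[0,0,-0.0724],[12.7,-35.1,0],0.85],[[0,0,-0.0724],[12.7,-35.1,-10],0.85],[[0,0,-0.0724],[12.7,-35.1,-15],0.85],[[0,0,-0.0724],[12.7,-35.1,-15],0.85],[[0,0,-0.0724],[12.7,-35.1,-15],0.85],[[0,0,-0.0724],[12.7,-35.1,-15],0.85],[[0,0,-0.0724],[12.7,-35.1,-15],0.85],[[0,0,-0.0724],[12.7,-35.1,-15],0.85],[[0,0,-0.0724],[12.7,-35.1,-15],0.85]]' --force 40

```text
t: 2.83
eef_pos: [460.4, -5.0, 121.5]
ee_rot: [0.722, 0.692, 0.011, 0.011]
ft_force: [0.6, 0.1, 0.6]
grip_width: 0.853
```

```bash
cat >> h.py <<'E'
from scipy.spatial.transform import Rotation as Ro
def todo(x,y,psi,z=None):
    s=get_state(); 
    best=None
    for k in(0,np.pi):
        al=(psi+k+np.pi/2)/2; T=Ro.from_quat([np.cos(al),np.sin(al),0,0])
        v=(T*Ro.from_quat(s['ee_rot']).inv()).as_rotvec()
        if best is None or np.linalg.norm(v)<np.linalg.norm(best): best=v
    p=s['eef_pos']; print('t',round(s['t'],2),'pos',np.round(p,1),'turn',np.round(best,3),'shift',np.round([x-p[0],y-p[1],(z if z is not None else p[2])-p[2]],1),'q',np.round(s['q'],2),'grip',round(s['grip_width'],3),'F',np.round(s['ft_force'],1))
E
python3 -c "
from h import *
todo(453,10.5,0,20)
d=get_image('top');f=d['frame'][180:300,210:340];cv2.imwrite('pics/a1.png',cv2.resize(f,None,fx=5,fy=5,interpolation=cv2.INTER_CUBIC))"
```

```text
t 2.83 pos [460.4  -5.  121.5] turn [0.001 0.031 0.043] shift [  -7.4   15.5 -101.5] q [-0.17 -0.03  2.1   0.    1.04 -0.13] grip 0.853 F [0.6 0.1 0.6]
```

View pics/a1.png

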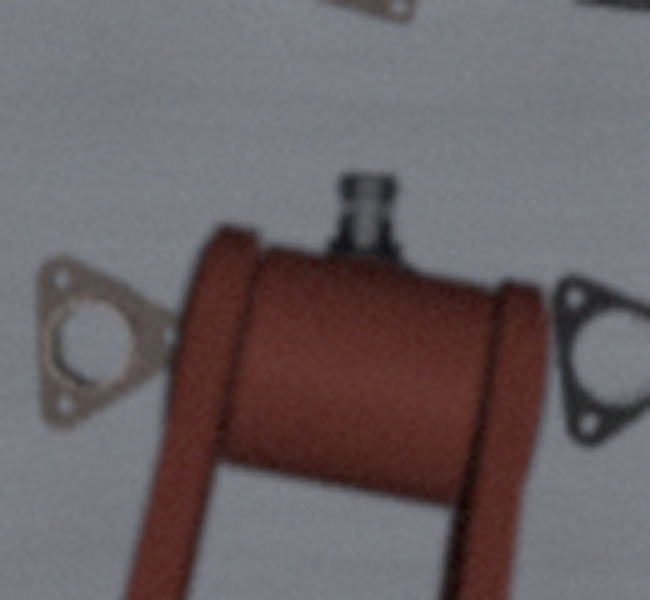

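>>> drive_tool --deltas '[[[0,0.015,0.022],[-3.7,7.7,-20],0.85],[[0,0.015,0.022],[-3.7,7.7,-20],0.85],[[0,0,0],[0,0,-25],0.85],[[0,0,0],[0,0,-20],0.85],[[0,0,0],[0,0,0],0.85],[[0,0,0],[0,0,0],0.85]]'

```text
t: 3.38
eef_pos: [456.7, -0.7, 32.9]
ee_rot: [0.712, 0.702, -0.002, 0.003]
ft_force: [-0.2, -0.2, 0.4]
grip_width: 0.851
```

```bash
python3 -c "
from h import *
todo(453,10.5,0,0)
d=get_image('side');f=d['frame'][190:300,180:310];cv2.imwrite('pics/a2.png',cv2.resize(f,None,fx=5,fy=5,interpolation=cv2.INTER_CUBIC))"
```

```text
t 3.38 pos [456.7  -0.7  32.9] turn [0.007 0.002 0.014] shift [ -3.7  11.2 -32.9] q [-0.15  0.14  2.13 -0.01  0.87 -0.13] grip 0.851 F [-0.2 -0.2  0.4]
```

View pics/a2.png

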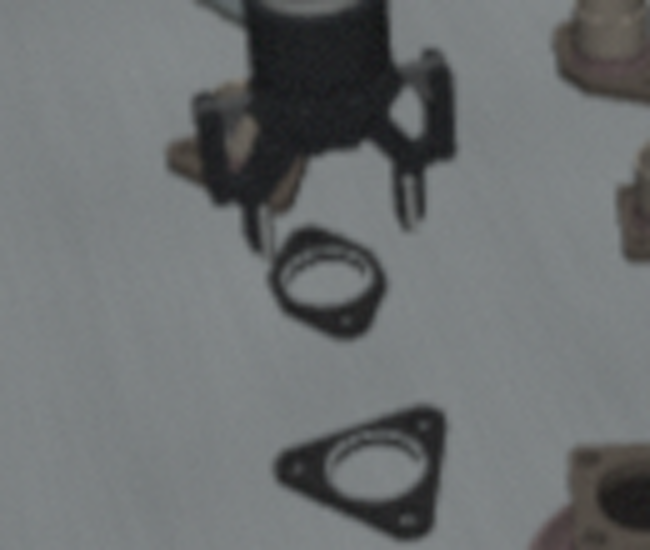

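Side view: fingers (tips at about (262,250) and (410,225) in the crop) stand just above and behind the oval gasket, straddling its waist. I need another 11 mm in y before going down.

>>> drive_tool --deltas '[[[0.003,0,0.007],[-2.5,7,0],0.85],[[0.003,0,0.007],[-1.5,5,0],0.85],[[0,0,0],[0,0,0],0.85],[[0,0,0],[0,0,-10],0.85],[[0,0,0],[0,0,-10],0.85],[[0,0,0],[0,0,-6],0.85],[[0,0,0],[0,0,0],0.85]]'

```text
t: 4.02
eef_pos: [457.7, 13.1, 11.5]
ee_rot: [0.706, 0.709, 0.005, 0.006]
ft_force: [-0.7, -0.7, 0.0]
grip_width: 0.849
```

```bash
python3 -c "
from h import *
todo(453,10.5,0,0)
d=get_image('side');f=d['frame'][190:300,180:310];cv2.imwrite('pics/a3.png',cv2.resize(f,None,fx=5,fy=5,interpolation=cv2.INTER_CUBIC))"
```

```text
t 4.02 pos [457.7  13.1  11.5] turn [ 0.002  0.016 -0.004] shift [ -4.7  -2.6 -11.5] q [-0.12  0.18  2.14 -0.    0.8  -0.13] grip 0.849 F [-0.7 -0.7  0. ]
```

View pics/a3.png

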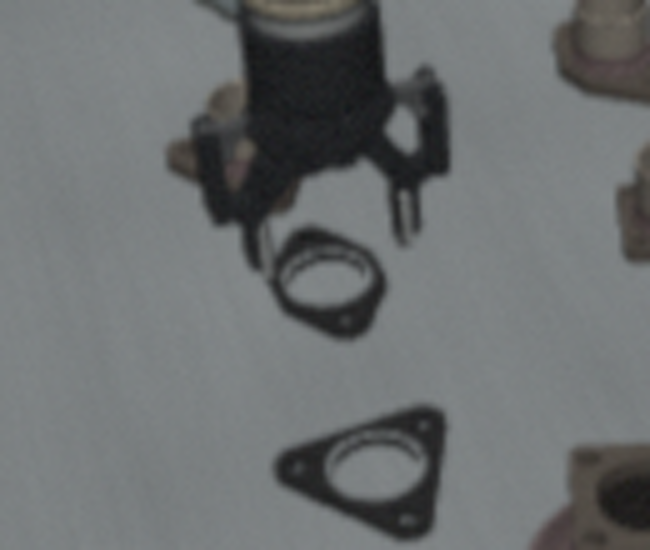

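>>> drive_tool --deltas '[[[0,0.01,-0.003],[-3,-1.5,-5],0.85],[[0,0,0],[-1.5,-1,-5],0.85],[[0,0,0],[0,0,-4],0.85],[[0,0,0],[0,0,0],0.85],[[0,0,0],[0,0,0],0.85]]'

```text
t: 4.48
eef_pos: [452.3, 9.9, -4.5]
ee_rot: [0.707, 0.707, 0.0, 0.002]
ft_force: [-0.4, -0.1, 0.0]
grip_width: 0.852
```

```bash
python3 -c "
from h import *
todo(453,10.5,0,-2)
d=get_image('side');f=d['frame'][190:300,180:310];cv2.imwrite('pics/a4.png',cv2.resize(f,None,fx=5,fy=5,interpolation=cv2.INTER_CUBIC))"
```

```text
t 4.48 pos [452.3   9.9  -4.5] turn [0.002 0.003 0.   ] shift [0.7 0.6 2.5] q [-0.13  0.21  2.15 -0.    0.78 -0.13] grip 0.852 F [-0.4 -0.1  0. ]
```

View pics/a4.png

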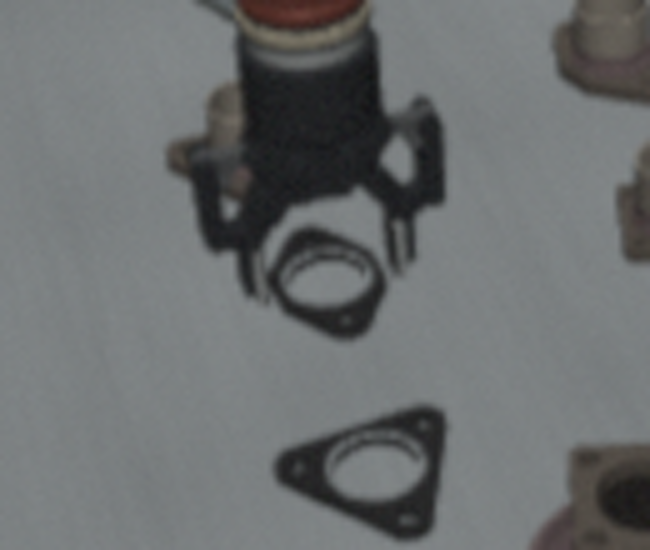

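The fingers straddle the waist evenly, with tips just beside the gasket's rim. Closing now.

>>> drive_tool --deltas '[[[0,0,0],[0,0,1],0.6],[[0,0,0],[0,0,0],0.6],[[0,0,0],[0,0,0],0.5],[[0,0,0],[0,0,0],0.5],[[0,0,0],[0,0,0],0.5],[[0,0,0],[0,0,0],0.5]]' --force 40

```text
t: 5.03
eef_pos: [452.9, 9.9, -2.4]
ee_rot: [0.707, 0.707, 0.001, 0.002]
ft_force: [0.2, 0.1, -1.2]
grip_width: 0.702
```

>>> drive_tool --deltas '[[[0,0,0],[0,0,8],0.5],[[0,0,0],[0,0,15],0.5],[[0,0,0],[0,0,25],0.5],[[0,0,0],[0,0,30],0.5],[[0,0,0],[0,0,30],0.5],[[0,0,0],[0,0,30],0.5],[[0,0,0],[0,0,30],0.5],[[0,0,0],[0,0,20],0.5],[[0,0,0],[0,0,10],0.5],[[0,0,0],[0,0,0],0.5]]'

```text
t: 5.87
eef_pos: [446.4, 10.8, 206.3]
ee_rot: [0.707, 0.707, -0.001, 0.0]
ft_force: [1.0, -0.4, -0.2]
grip_width: 0.699
```

```bash
python3 -c "
from h import *
todo(516.5,356.8,-1.12,230)
d=get_image('side');f=d['frame'][120:300,150:350];cv2.imwrite('pics/a5.png',cv2.resize(f,None,fx=3,fy=3,interpolation=cv2.INTER_CUBIC))"
```

```text
t 5.87 pos [446.4  10.8 206.3] turn [ 1.00e-03 -2.00e-03 -1.12e+00] shift [ 70.1 346.   23.7] q [-0.13 -0.15  2.04 -0.    1.25 -0.13] grip 0.699 F [ 1.  -0.4 -0.2]
```

View pics/a5.png

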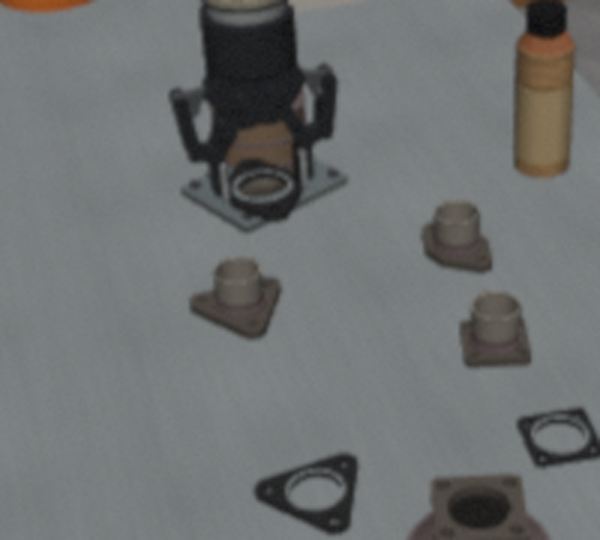

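The gasket is held level. Moving it to the oval converter.

>>> drive_tool --deltas '[[[0,0,-0.09],[4,20,6],0.5],[[0,0,-0.09],[6,29,4],0.5],[[0,0,-0.09],[6,29,2],0.5],[[0,0,-0.09],[6,29,2],0.5],[[0,0,-0.09],[6,29,2],0.5],[[0,0,-0.09],[6,29,2],0.5],[[0,0,-0.09],[6,29,2],0.5],[[0,0,-0.09],[6,29,0],0.5],[[0,0,-0.09],[6,29,0],0.5],[[0,0,-0.09],[6,29,0],0.5],[[0,0,-0.09],[5,29,0],0.5],[[0,0,-0.09],[4,20,0],0.5],[[0,0,-0.03],[2,10,0],0.5],[[0,0,0],[0,0,0],0.5],[[0,0,0],[0,0,0],0.5]]'

```text
t: 7.17
eef_pos: [495.7, 361.2, 185.8]
ee_rot: [0.98, 0.199, -0.028, -0.008]
ft_force: [-0.6, -0.0, -1.0]
grip_width: 0.705
```

```bash
python3 -c "
from h import *
todo(516.5,356.8,-1.12,190)"
```

```text
t 7.17 pos [495.7 361.2 185.8] turn [-0.003 -0.058  0.05 ] shift [20.8 -4.4  4.2] q [0.5  0.26 1.65 0.03 1.28 1.66] grip 0.705 F [-0.6 -0.  -1. ]
```

>>> drive_tool --deltas '[[[0,-0.03,0.025],[10,-2,5],0.5],[[0,-0.02,0.02],[8,-2,0],0.5],[[0,0,0],[0,0,0],0.5],[[0,0,0],[0,0,0],0.5]]'

```text
t: 7.5
eef_pos: [513.3, 352.4, 186.7]
ee_rot: [0.975, 0.223, -0.005, 0.0]
ft_force: [-0.2, -0.5, -0.3]
grip_width: 0.702
```

```bash
python3 -c "
from h import *
todo(516.5,356.8,-1.12,157.5)
d=get_image('side');f=d['frame'][110:220,180:310];cv2.imwrite('pics/b1.png',cv2.resize(f,None,fx=5,fy=5,interpolation=cv2.INTER_CUBIC))"
```

```text
t 7.5 pos [513.3 352.4 186.7] turn [ 0.003 -0.01   0.   ] shift [  3.2   4.4 -29.2] q [0.49 0.26 1.65 0.   1.24 1.61] grip 0.702 F [-0.2 -0.5 -0.3]
```

View pics/b1.png

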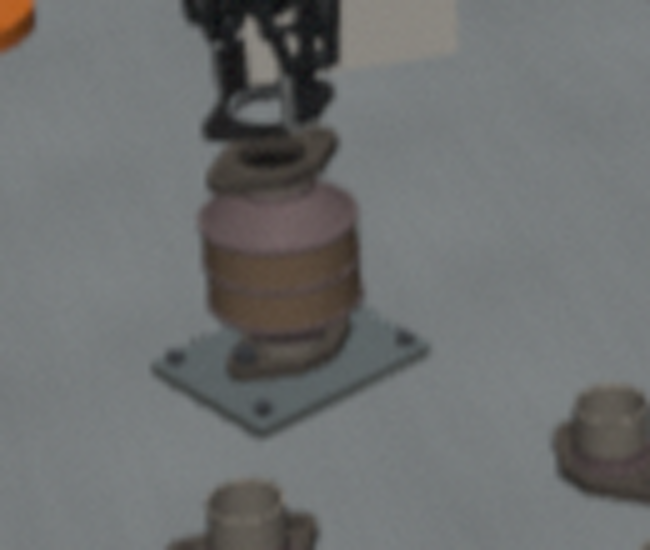

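The gasket hangs squarely above the oval flange, about 25 mm up, with the same orientation. Going down.

>>> drive_tool --deltas '[[[0,-0.008,0],[2.5,3.5,0],0.5],[[0,0,0],[0.5,1,-6],0.5],[[0,0,0],[0,0,-8],0.5],[[0,0,0],[0,0,-7],0.5],[[0,0,0],[0,0,0],0.5],[[0,0,0],[0,0,0],0.5]]'

```text
t: 8.05
eef_pos: [517.1, 356.1, 164.7]
ee_rot: [0.975, 0.222, -0.0, 0.001]
ft_force: [-0.5, 0.0, -0.6]
grip_width: 0.702
```

```bash
python3 -c "
from h import *
todo(516.5,356.8,-1.12,157.5)
d=get_image('side');f=d['frame'][110:220,180:310];cv2.imwrite('pics/b2.png',cv2.resize(f,None,fx=5,fy=5,interpolation=cv2.INTER_CUBIC))"
```

```text
t 8.05 pos [517.1 356.1 164.7] turn [0.002 0.    0.002] shift [-0.6  0.7 -7.2] q [ 0.49  0.29  1.66 -0.    1.2   1.62] grip 0.702 F [-0.5  0.  -0.6]
```

View pics/b2.png

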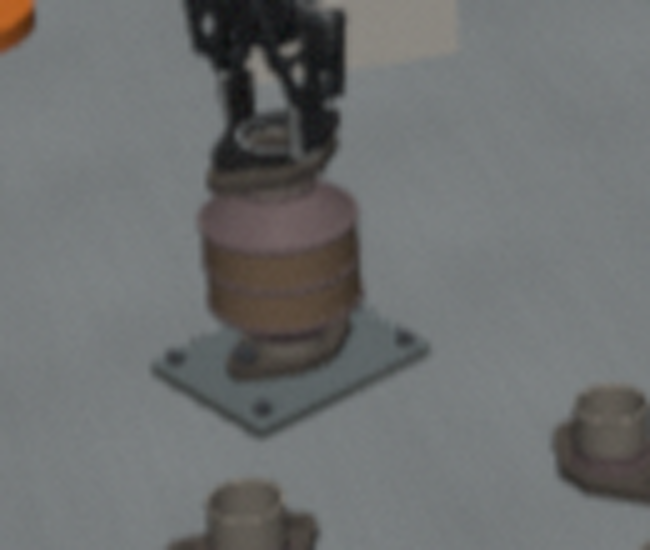

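>>> drive_tool --deltas '[[[0,0,0],[0,0,-3],0.5],[[0,0,0],[0,0,-3],0.5],[[0,0,0],[0,0,-1],0.5],[[0,0,0],[0,0,0],0.5]]'

```text
t: 8.43
eef_pos: [517.0, 356.3, 157.1]
ee_rot: [0.975, 0.223, -0.0, 0.001]
ft_force: [-0.9, 0.6, 0.4]
grip_width: 0.705
```

>>> drive_tool --deltas '[[[0,0,0],[0,0,-0.7],0.5],[[0,0,0],[0,0,0],0.5],[[0,0,0],[0,0,0],0.75],[[0,0,0],[0,0,0],0.85],[[0,0,0],[0,0,0],0.92],[[0,0,0],[0,0,0],0.92],[[0,0,0],[0,0,10],0.92],[[0,0,0],[0,0,20],0.92],[[0,0,0],[0,0,20],0.92],[[0,0,0],[0,0,20],0.92],[[0,0,0],[0,0,20],0.92],[[0,0,0],[0,0,10],0.92],[[0,0,0],[0,0,0],0.92]]'

```text
t: 9.52
eef_pos: [516.3, 356.0, 263.9]
ee_rot: [0.975, 0.223, -0.0, 0.001]
ft_force: [0.3, 0.6, 0.2]
grip_width: 0.922
```

```bash
python3 -c "
from h import *
todo(677.5,163,1.0,100)
d=get_image('side');f=d['frame'][110:220,180:310];cv2.imwrite('pics/b3.png',cv2.resize(f,None,fx=5,fy=5,interpolation=cv2.INTER_CUBIC))"
```

```text
t 9.52 pos [516.3 356.  263.9] turn [ 2.00e-03 -1.00e-03 -1.02e+00] shift [ 161.2 -193.  -163.9] q [ 0.49  0.2   1.57 -0.    1.37  1.61] grip 0.922 F [0.3 0.6 0.2]
```

View pics/b3.png

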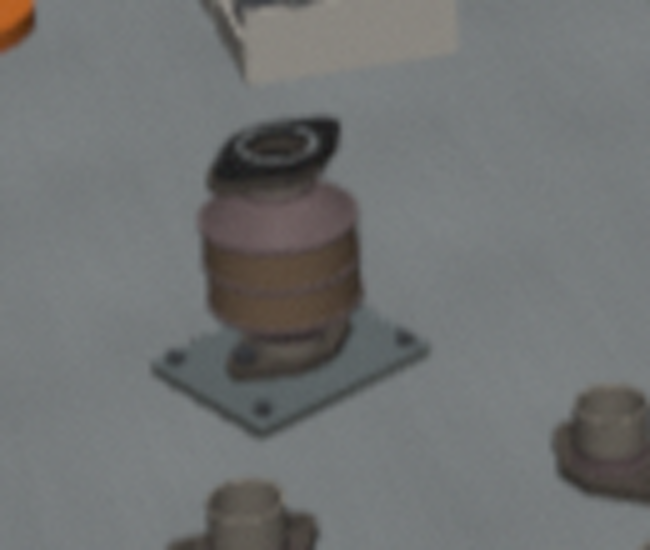

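Gasket sits flush on the oval flange, ends lined up. Next the oval pipe, gripped on its tube at the present yaw (‑1.12), to be turned by +1.67 for placing.

>>> drive_tool --deltas '[[[0,0,0],[12,-15,0],0.92],[[0,0,0],[20,-24,0],0.92],[[0,0,0],[21,-25,0],0.92],[[0,0,0],[21,-25,0],0.92],[[0,0,0],[21,-25,-10],0.92],[[0,0,0],[21,-25,-20],0.92],[[0,0,0],[21,-25,-25],0.92],[[0,0,0],[16,-20,-25],0.92],[[0,0,0],[8,-10,-25],0.92],[[0,0,0],[0,0,-25],0.92],[[0,0,0],[0,0,-15],0.92],[[0,0,0],[0,0,0],0.92],[[0,0,0],[0,0,0],0.92]]'

```text
t: 10.65
eef_pos: [673.3, 149.6, 94.9]
ee_rot: [0.975, 0.224, -0.01, -0.0]
ft_force: [-0.7, 0.2, -0.3]
grip_width: 0.919
```

```bash
python3 -c "
from h import *
todo(677.5,163,-1.12,70)
d=get_image('side');f=d['frame'][130:240,240:370];cv2.imwrite('pics/c1.png',cv2.resize(f,None,fx=5,fy=5,interpolation=cv2.INTER_CUBIC))
d=get_image('top');f=d['frame'][100:220,160:290];cv2.imwrite('pics/c1t.png',cv2.resize(f,None,fx=4,fy=4,interpolation=cv2.INTER_CUBIC))"
```

```text
t 10.65 pos [673.3 149.6  94.9] turn [ 0.004 -0.02  -0.001] shift [  4.2  13.4 -24.9] q [ 0.12  0.49  1.52 -0.    1.15  1.24] grip 0.919 F [-0.7  0.2 -0.3]
```

View pics/c1.png

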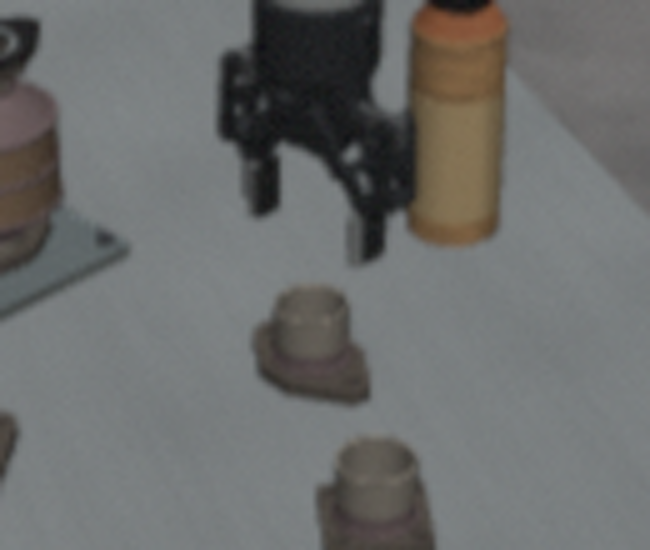

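View pics/c1t.png

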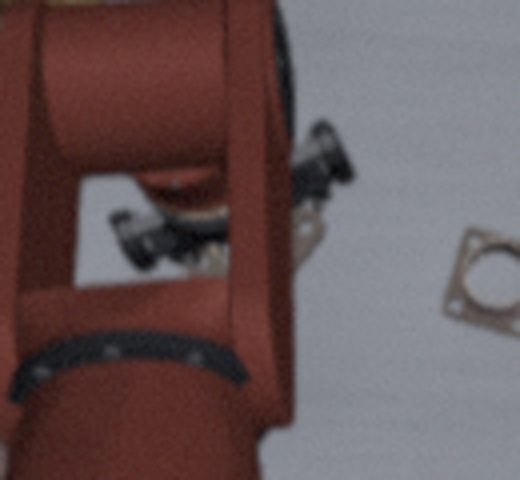

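>>> drive_tool --deltas '[[[0,-0.01,0],[3,8,0],0.92],[[0,-0.01,0],[1.5,5,0],0.92],[[0,0,0],[0,0,-10],0.92],[[0,0,0],[0,0,-12],0.92],[[0,0,0],[0,0,-10],0.92],[[0,0,0],[0,0,0],0.92],[[0,0,0],[0,0,0],0.92]]'

```text
t: 11.33
eef_pos: [683.1, 168.5, 69.6]
ee_rot: [0.974, 0.226, 0.008, 0.003]
ft_force: [0.5, 0.8, -0.5]
grip_width: 0.924
```

```bash
python3 -c "
from h import *
todo(677.5,163,-1.12,16)
d=get_image('side');f=d['frame'][130:240,240:370];cv2.imwrite('pics/c2.png',cv2.resize(f,None,fx=5,fy=5,interpolation=cv2.INTER_CUBIC))"
```

```text
t 11.33 pos [683.1 168.5  69.6] turn [ 0.002  0.017 -0.005] shift [ -5.6  -5.5 -53.6] q [ 0.14  0.53  1.52 -0.    1.07  1.26] grip 0.924 F [ 0.5  0.8 -0.5]
```

View pics/c2.png

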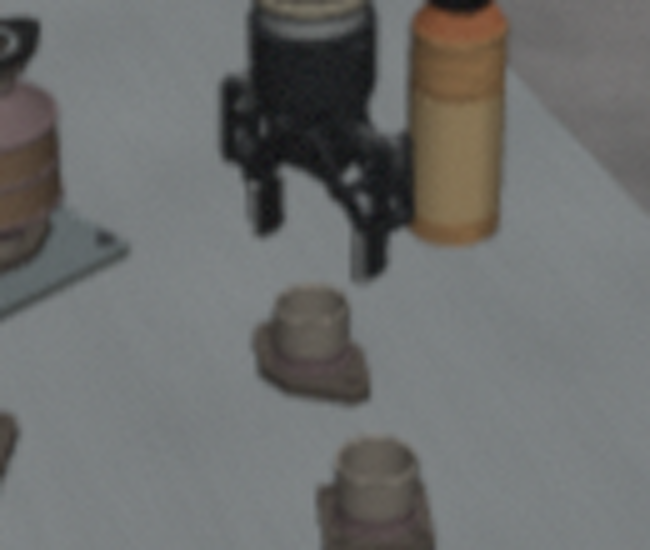

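>>> drive_tool --deltas '[[[0,0.008,-0.003],[-2.5,-2.5,0],0.92],[[0,0.005,0],[-1.5,-1.5,0],0.92],[[0,0,0],[0,0,0],0.92],[[0,0,0],[0,0,-7],0.92],[[0,0,0],[0,0,-7],0.92],[[0,0,0],[0,0,-5],0.92],[[0,0,0],[0,0,0],0.92],[[0,0,0],[0,0,0],0.92]]'

```text
t: 12.05
eef_pos: [678.7, 162.8, 48.7]
ee_rot: [0.975, 0.224, 0.001, 0.001]
ft_force: [0.5, -0.2, -0.2]
grip_width: 0.92
```

```bash
python3 -c "
from h import *
todo(677.5,163,-1.12,16)
d=get_image('side');f=d['frame'][130:240,240:370];cv2.imwrite('pics/c3.png',cv2.resize(f,None,fx=5,fy=5,interpolation=cv2.INTER_CUBIC))"
```

```text
t 12.05 pos [678.7 162.8  48.7] turn [ 0.002  0.003 -0.   ] shift [ -1.2   0.2 -32.7] q [ 0.14  0.55  1.53 -0.    1.05  1.26] grip 0.92 F [ 0.5 -0.2 -0.2]
```

View pics/c3.png

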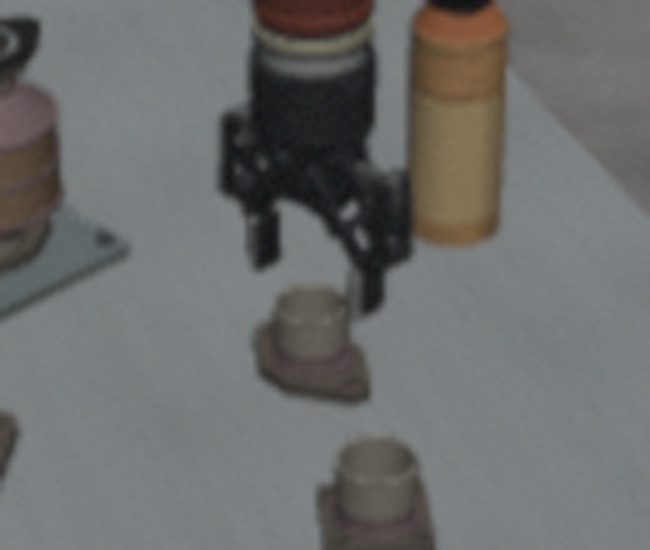

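>>> drive_tool --deltas '[[[0,0,0],[-1,0,-6],0.92],[[0,0,0],[0,0,-8],0.92],[[0,0,0],[0,0,-8],0.92],[[0,0,0],[0,0,-5],0.92],[[0,0,0],[0,0,0],0.92],[[0,0,0],[0,0,0],0.92]]'

```text
t: 12.6
eef_pos: [677.0, 163.0, 18.2]
ee_rot: [0.975, 0.224, 0.001, 0.001]
ft_force: [-0.5, 0.4, 0.0]
grip_width: 0.919
```

```bash
python3 -c "
from h import *
todo(677.5,163,-1.12,16)
d=get_image('side');f=d['frame'][130:240,240:370];cv2.imwrite('pics/c4.png',cv2.resize(f,None,fx=5,fy=5,interpolation=cv2.INTER_CUBIC))"
```

```text
t 12.6 pos [677.  163.   18.2] turn [ 0.002  0.002 -0.001] shift [ 0.5  0.  -2.2] q [ 0.14  0.59  1.54 -0.    1.01  1.26] grip 0.919 F [-0.5  0.4  0. ]
```

View pics/c4.png

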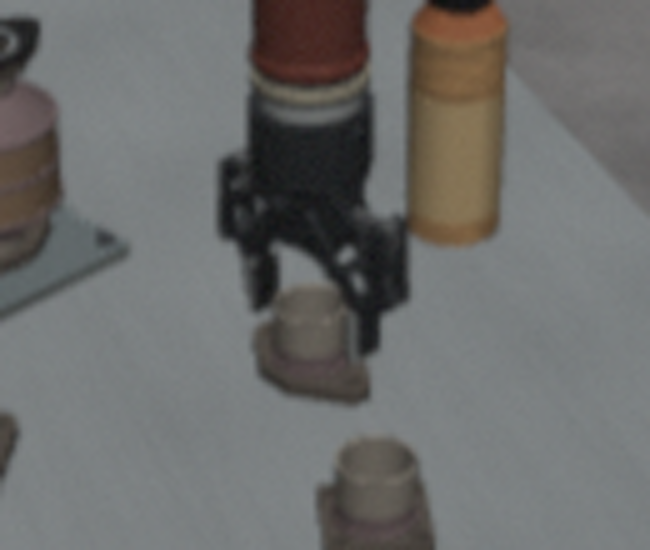

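Fingers stand on either side of the tube, with tips clear of the flange. Closing.

>>> drive_tool --deltas '[[[0,0,0],[0,0,-1],0.6],[[0,0,0],[0,0,0],0.45],[[0,0,0],[0,0,0],0.3],[[0,0,0],[0,0,0],0.3],[[0,0,0],[0,0,0],0.3],[[0,0,0],[0,0,0],0.3],[[0,0,0],[0,0,0],0.3]]' --force 60

```text
t: 13.23
eef_pos: [677.2, 163.3, 18.0]
ee_rot: [0.975, 0.224, 0.001, 0.001]
ft_force: [1.1, -0.3, -1.0]
grip_width: 0.542
```

>>> drive_tool --deltas '[[[0,0,0],[0,0,6],0.3],[[0,0,0],[0,0,12],0.3],[[0,0,0],[0,0,20],0.3],[[0,0,0],[0,0,30],0.3],[[0,0,0],[0,0,30],0.3],[[0,0,0],[0,0,30],0.3],[[0,0,0],[0,0,30],0.3],[[0,0,0],[0,0,30],0.3],[[0,0,0],[0,0,30],0.3],[[0,0,0],[0,0,10],0.3],[[0,0,0],[0,0,0],0.3],[[0,0,0],[0,0,0],0.3]]'

```text
t: 14.23
eef_pos: [665.4, 161.3, 254.0]
ee_rot: [0.975, 0.224, -0.007, 0.001]
ft_force: [-0.4, 0.2, -2.9]
grip_width: 0.542
```

```bash
python3 -c "
from h import *
todo(516.5,356.8,.55,250)
d=get_image('side');f=d['frame'][70:240,220:390];cv2.imwrite('pics/c5.png',cv2.resize(f,None,fx=3.5,fy=3.5,interpolation=cv2.INTER_CUBIC))"
```

```text
t 14.23 pos [665.4 161.3 254. ] turn [-0.006 -0.014 -1.472] shift [-148.9  195.5   -4. ] q [ 0.14  0.33  1.43 -0.    1.4   1.26] grip 0.542 F [-0.4  0.2 -2.9]
```

View pics/c5.png

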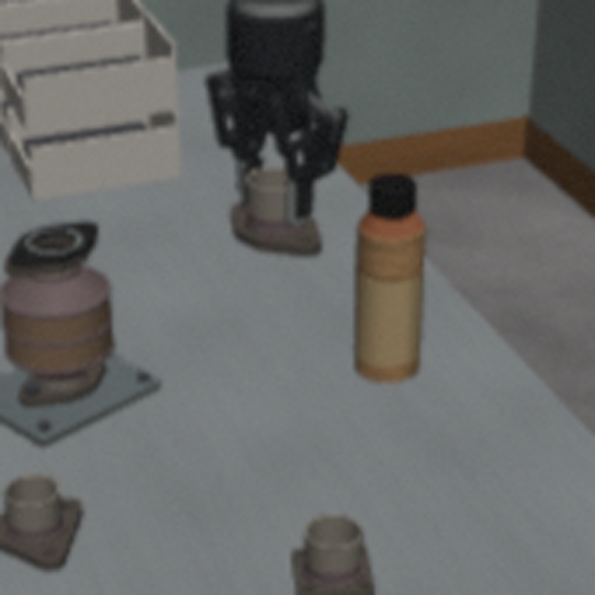

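Pipe held upright. Carrying it over with a +1.67 turn.

>>> drive_tool --deltas '[[[0,0,0.08],[-6,8,3],0.3],[[0,0,0.11],[-10,13,3],0.3],[[0,0,0.11],[-10,13,3],0.3],[[0,0,0.11],[-10,13,3],0.3],[[0,0,0.11],[-10,13,3],0.3],[[0,0,0.11],[-10,13,3],0.3],[[0,0,0.11],[-10,13,3],0.3],[[0,0,0.11],[-10,13,3],0.3],[[0,0,0.11],[-10,13,3],0.3],[[0,0,0.11],[-10,13,2],0.3],[[0,0,0.11],[-10,13,2],0.3],[[0,0,0.11],[-10,13,2],0.3],[[0,0,0.11],[-10,13,2],0.3],[[0,0,0.11],[-10,13,2],0.3],[[0,0,0.08],[-8,12,0],0.3],[[0,0,0.04],[-5,5,0],0.3],[[0,0,0],[0,0,0],0.3],[[0,0,0],[0,0,0],0.3]]'

```text
t: 15.78
eef_pos: [480.7, 351.3, 226.6]
ee_rot: [0.47, 0.881, -0.049, 0.003]
ft_force: [0.2, -0.5, -3.2]
grip_width: 0.543
```

```bash
python3 -c "
from h import *
todo(516.5,356.8,.55,220)"
```

```text
t 15.78 pos [480.7 351.3 226.6] turn [ 0.089 -0.043 -0.042] shift [35.8  5.5 -6.6] q [ 0.54  0.22  1.63 -0.06  1.38 -0.04] grip 0.543 F [ 0.2 -0.5 -3.2]
```

>>> drive_tool --deltas '[[[0.04,-0.02,-0.02],[15,2,0],0.3],[[0.03,-0.02,-0.015],[13,2,0],0.3],[[0.01,0,0],[5,1,0],0.3],[[0,0,0],[0,0,0],0.3],[[0,0,0],[0,0,0],0.3]]'

```text
t: 16.2
eef_pos: [512.0, 352.1, 217.7]
ee_rot: [0.489, 0.872, -0.01, -0.003]
ft_force: [-0.4, -1.1, -4.1]
grip_width: 0.544
```

```bash
python3 -c "
from h import *
todo(516.5,356.8,.55,184)"
```

```text
t 16.2 pos [512.  352.1 217.7] turn [ 0.015 -0.015  0.   ] shift [  4.5   4.7 -33.7] q [ 0.49  0.23  1.62 -0.01  1.31 -0.06] grip 0.544 F [-0.4 -1.1 -4.1]
```

>>> drive_tool --deltas '[[[0.01,-0.01,0],[3,3,0],0.3],[[0.004,-0.004,0],[1,1,-5],0.3],[[0,0,0],[0,0,-8],0.3],[[0,0,0],[0,0,-8],0.3],[[0,0,0],[0,0,0],0.3],[[0,0,0],[0,0,0],0.3]]'

```text
t: 16.7
eef_pos: [514.8, 355.8, 193.0]
ee_rot: [0.489, 0.872, -0.002, -0.001]
ft_force: [-0.2, -0.1, -2.5]
grip_width: 0.543
```

```bash
python3 -c "
from h import *
todo(516.5,356.8,.55,184)
d=get_image('side');f=d['frame'][100:210,180:310];cv2.imwrite('pics/d1.png',cv2.resize(f,None,fx=5,fy=5,interpolation=cv2.INTER_CUBIC))"
```

```text
t 16.7 pos [514.8 355.8 193. ] turn [ 0.003 -0.004  0.001] shift [ 1.7  1.  -9. ] q [ 0.49  0.25  1.64 -0.    1.25 -0.06] grip 0.543 F [-0.2 -0.1 -2.5]
```

View pics/d1.png

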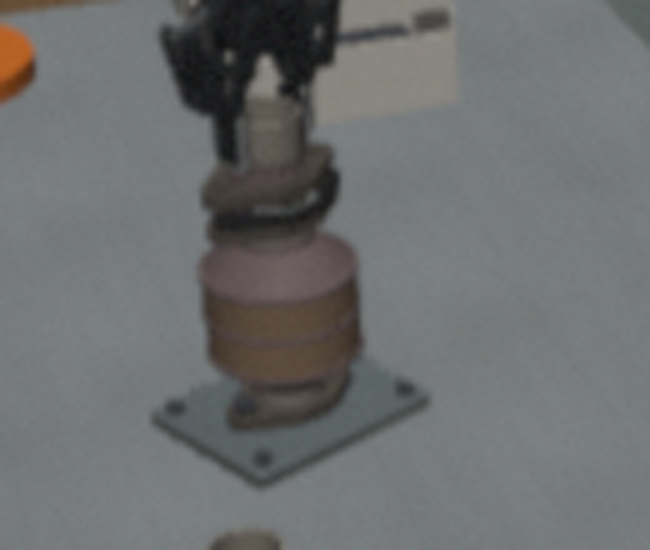

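Pipe is about 1.5 mm left of the gasket below (202 vs 207 at the left edge), which matches the remaining +1.7 mm in x. Yaw agrees.

>>> drive_tool --deltas '[[[0.003,-0.004,0],[2,1,0],0.3],[[0,0,0],[0,0,-3],0.3],[[0,0,0],[0,0,-3],0.3],[[0,0,0],[0,0,-1],0.3],[[0,0,0],[0,0,0],0.3]]'

```text
t: 17.17
eef_pos: [516.9, 357.3, 185.8]
ee_rot: [0.489, 0.873, 0.001, 0.0]
ft_force: [0.7, -0.7, -3.6]
grip_width: 0.541
```

```bash
python3 -c "
from h import *
todo(516.5,356.8,.55,184)
d=get_image('side');f=d['frame'][100:210,180:310];cv2.imwrite('pics/d2.png',cv2.resize(f,None,fx=5,fy=5,interpolation=cv2.INTER_CUBIC))"
```

```text
t 17.17 pos [516.9 357.3 185.8] turn [-0.001  0.001  0.   ] shift [-0.4 -0.5 -1.8] q [ 0.49  0.26  1.65  0.    1.23 -0.06] grip 0.541 F [ 0.7 -0.7 -3.6]
```

View pics/d2.png

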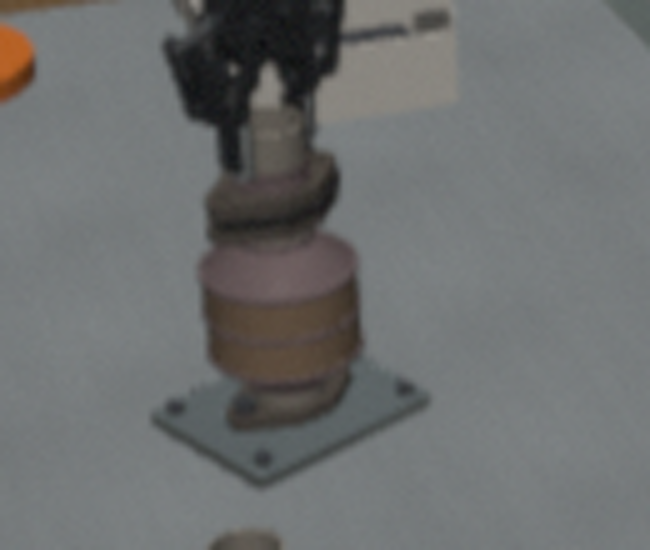

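Lined up. Lowering to contact.

>>> drive_tool --deltas '[[[0,0,0],[0,0,-1],0.3],[[0,0,0],[0,0,-1],0.3],[[0,0,0],[0,0,-0.7],0.3],[[0,0,0],[0,0,0],0.3]]'

```text
t: 17.55
eef_pos: [517.5, 357.4, 184.1]
ee_rot: [0.489, 0.873, 0.001, 0.001]
ft_force: [0.8, -0.2, -3.6]
grip_width: 0.543
```

>>> drive_tool --deltas '[[[0,0,0],[0,0,-1],0.3],[[0,0,0],[0,0,-0.5],0.3],[[0,0,0],[0,0,0],0.3]]'

```text
t: 17.8
eef_pos: [517.7, 357.5, 184.0]
ee_rot: [0.489, 0.872, 0.001, 0.001]
ft_force: [-0.0, -0.0, -3.5]
grip_width: 0.542
```

>>> drive_tool --deltas '[[[0,0,0],[0,0,-1.5],0.3],[[0,0,0],[0,0,-1],0.3],[[0,0,0],[0,0,0],0.3]]'

```text
t: 18.05
eef_pos: [517.8, 357.6, 184.0]
ee_rot: [0.489, 0.873, 0.002, 0.001]
ft_force: [-0.2, -1.1, -3.9]
grip_width: 0.54
```

>>> drive_tool --deltas '[[[0,0,0],[-0.5,0,-2.5],0.3],[[0,0,0],[0,0,-2.5],0.3]]'

```text
t: 18.22
eef_pos: [518.0, 357.7, 183.9]
ee_rot: [0.489, 0.873, 0.002, 0.002]
ft_force: [-5.2, -2.5, 11.0]
grip_width: 0.538
```

```bash
python3 -c "
from h import *
todo(516.5,356.8,.55,184)
d=get_image('side');f=d['frame'][100:210,180:310];cv2.imwrite('pics/d3.png',cv2.resize(f,None,fx=5,fy=5,interpolation=cv2.INTER_CUBIC));print(get_state()['tau'])"
```

```text
t 18.22 pos [518.  357.7 183.9] turn [-0.001  0.005  0.   ] shift [-1.5 -0.9  0.1] q [ 0.49  0.27  1.65 -0.    1.22 -0.06] grip 0.538 F [-5.2 -2.5 11. ]
[-1.74329896e-01 -3.59736943e+01 -2.81222266e+01  9.27027245e-02
 -2.05261946e+00 -2.31417379e-02]
```

View pics/d3.png

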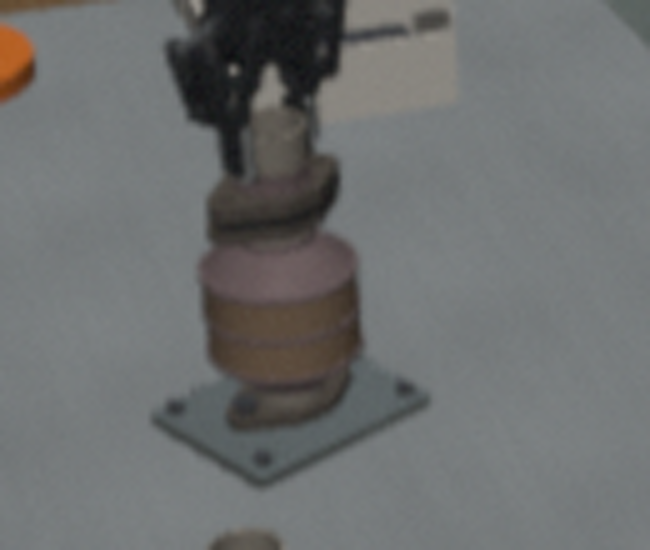

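Contact is clear (11 N, z stopped at 184 as predicted), with edges flush. Releasing.

>>> drive_tool --deltas '[[[0,0,0],[0,0,0.5],0.5],[[0,0,0],[0,0,0],0.6],[[0,0,0],[0,0,0],0.75],[[0,0,0],[0,0,0],0.85],[[0,0,0],[0,0,0],0.85],[[0,0,0],[0,0,10],0.85],[[0,0,0],[0,0,20],0.85],[[0,0,0],[0,0,25],0.85],[[0,0,0],[0,0,25],0.85],[[0,0,0],[0,0,15],0.85],[[0,0,0],[0,0,0],0.85]]'

```text
t: 19.18
eef_pos: [519.2, 358.3, 284.3]
ee_rot: [0.489, 0.873, 0.004, 0.003]
ft_force: [-0.4, 0.2, 0.1]
grip_width: 0.85
```

```bash
python3 -c "
from h import *
todo(661,-152.5,-.07,100)
d=get_image('side');f=d['frame'][100:210,180:310];cv2.imwrite('pics/d4.png',cv2.resize(f,None,fx=5,fy=5,interpolation=cv2.INTER_CUBIC))"
```

```text
t 19.18 pos [519.2 358.3 284.3] turn [-0.001  0.01  -0.62 ] shift [ 141.8 -510.8 -184.3] q [ 0.49  0.19  1.55 -0.    1.4  -0.06] grip 0.85 F [-0.4  0.2  0.1]
```

View pics/d4.png

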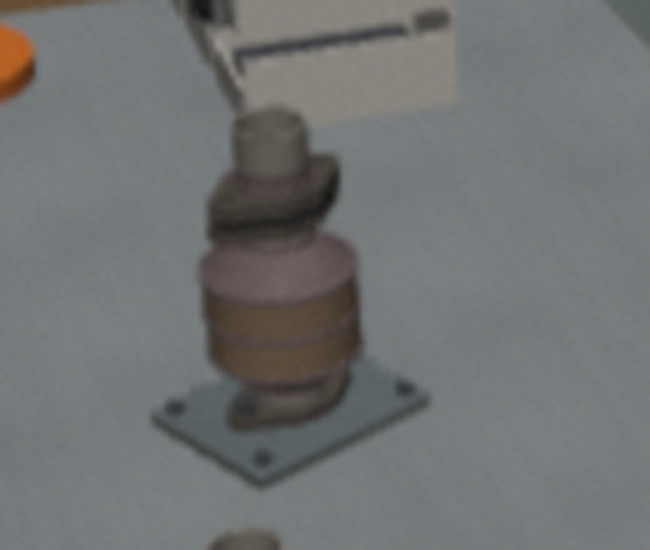

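>>> drive_tool --deltas '[[[0,0,-0.04],[6,-20,0],0.85],[[0,0,-0.045],[9.5,-34,0],0.85],[[0,0,-0.045],[9.5,-34,0],0.85],[[0,0,-0.045],[9.5,-34,0],0.85],[[0,0,-0.045],[9.5,-34,0],0.85],[[0,0,-0.045],[9.5,-34,0],0.85],[[0,0,-0.045],[9.5,-34,-5],0.85],[[0,0,-0.045],[9.5,-34,-10],0.85],[[0,0,-0.045],[9.5,-34,-15],0.85],[[0,0,-0.045],[9.5,-34,-15],0.85],[[0,0,-0.045],[9.5,-34,-15],0.85],[[0,0,-0.045],[9.5,-34,-15],0.85],[[0,0,-0.045],[9.5,-34,-15],0.85],[[0,0,-0.03],[9.5,-34,-15],0.85],[[0,0,0],[8,-20,-15],0.85],[[0,0,0],[4,-10,-15],0.85],[[0,0,0],[0,0,0],0.85],[[0,0,0],[0,0,0],0.85]]'

```text
t: 20.73
eef_pos: [649.6, -155.7, 118.3]
ee_rot: [0.737, 0.675, -0.003, -0.008]
ft_force: [0.2, 0.1, 1.3]
grip_width: 0.847
```

```bash
python3 -c "
from h import *
todo(661,-152.5,-.07,30)"
```

```text
t 20.73 pos [ 649.6 -155.7  118.3] turn [-0.007 -0.014  0.018] shift [ 11.4   3.2 -88.3] q [-0.34  0.42  1.57  0.    1.16 -0.25] grip 0.847 F [0.2 0.1 1.3]
```

>>> drive_tool --deltas '[[[-0.005,-0.01,0.01],[7,2,-5],0.85],[[0,0,0.005],[4,1,-15],0.85],[[0,0,0],[0,0,-20],0.85],[[0,0,0],[0,0,-15],0.85],[[0,0,0],[0,0,-10],0.85],[[0,0,0],[0,0,0],0.85],[[0,0,0],[0,0,0],0.85]]'

```text
t: 21.32
eef_pos: [663.5, -143.8, 51.2]
ee_rot: [0.729, 0.685, 0.001, -0.0]
ft_force: [0.1, -0.4, 0.9]
grip_width: 0.851
```

```bash
python3 -c "
from h import *
todo(661,-152.5,-.07,5)
d=get_image('side');f=d['frame'][190:300,270:400];cv2.imwrite('pics/e1.png',cv2.resize(f,None,fx=5,fy=5,interpolation=cv2.INTER_CUBIC))"
```

```text
t 21.32 pos [ 663.5 -143.8   51.2] turn [-0.003  0.001 -0.009] shift [ -2.5  -8.7 -46.2] q [-0.32  0.52  1.58  0.    1.04 -0.26] grip 0.851 F [ 0.1 -0.4  0.9]
```

View pics/e1.png

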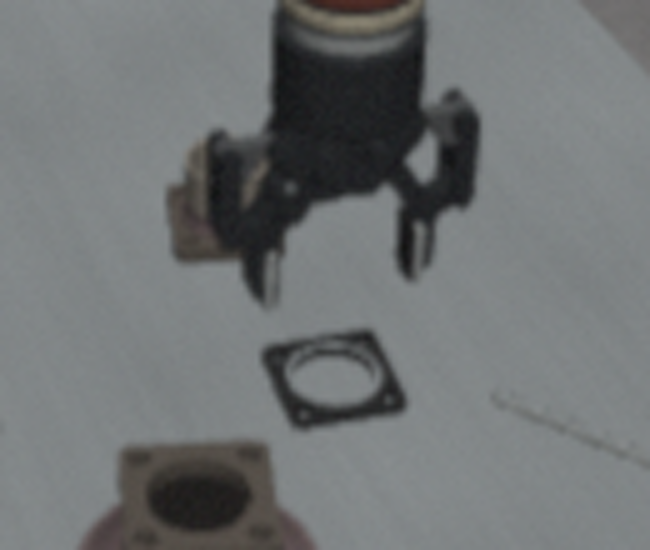

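>>> drive_tool --deltas '[[[0,0,-0.005],[-1.5,-5,0],0.85],[[0,0,-0.003],[-1,-3,-8],0.85],[[0,0,0],[0,0,-12],0.85],[[0,0,0],[0,0,-10],0.85],[[0,0,0],[0,0,0],0.85],[[0,0,0],[0,0,0],0.85]]'

```text
t: 21.87
eef_pos: [663.5, -153.3, 22.6]
ee_rot: [0.731, 0.682, 0.003, 0.003]
ft_force: [0.4, 0.2, 0.2]
grip_width: 0.852
```

```bash
python3 -c "
from h import *
todo(661,-152.5,-.07,-2.5)
d=get_image('side');f=d['frame'][190:300,270:400];cv2.imwrite('pics/e2.png',cv2.resize(f,None,fx=5,fy=5,interpolation=cv2.INTER_CUBIC))"
```

```text
t 21.87 pos [ 663.5 -153.3   22.6] turn [-0.     0.008 -0.   ] shift [ -2.5   0.8 -25.1] q [-0.33  0.55  1.59  0.    0.99 -0.26] grip 0.852 F [0.4 0.2 0.2]
```

View pics/e2.png

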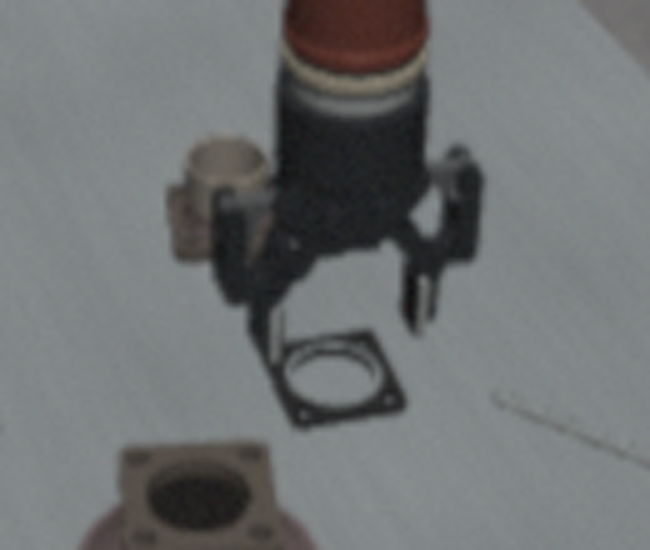

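Fingers' mid-column is about 350 vs gasket 335 in the crop, so the tool should go about 5 mm towards ‑x (agreeing with the side fit).

>>> drive_tool --deltas '[[[0,0.005,0],[-3,0.5,0],0.88],[[0,0,0],[-2,0,-4],0.88],[[0,0,0],[0,0,-6],0.88],[[0,0,0],[0,0,0],0.88],[[0,0,0],[0,0,0],0.88]]'

```text
t: 22.33
eef_pos: [658.0, -152.8, 11.9]
ee_rot: [0.731, 0.682, 0.001, 0.001]
ft_force: [0.9, -0.1, 0.1]
grip_width: 0.879
```

```bash
python3 -c "
from h import *
todo(660,-152.5,-.07,-2.5)
d=get_image('side');f=d['frame'][230:290,310:370];cv2.imwrite('pics/e3.png',cv2.resize(f,None,fx=9,fy=9,interpolation=cv2.INTER_CUBIC))"
```

```text
t 22.33 pos [ 658.  -152.8   11.9] turn [-0.     0.003  0.   ] shift [  2.    0.3 -14.4] q [-0.33  0.56  1.6   0.    0.98 -0.26] grip 0.879 F [ 0.9 -0.1  0.1]
```

View pics/e3.png

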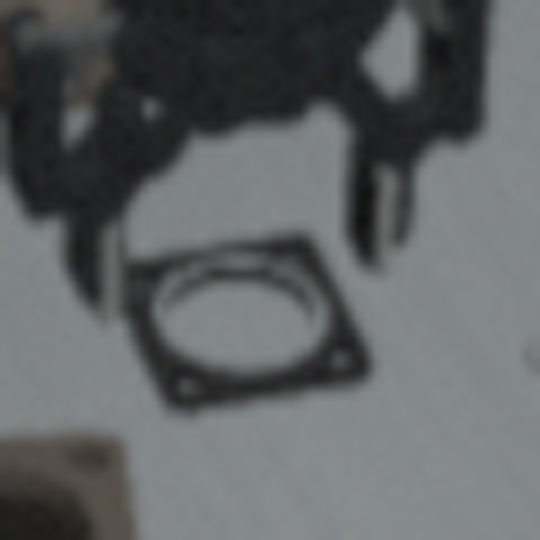

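Fingers are now balanced about the gasket: gaps of about 25 and 22 px once lowered. Descending and closing.

>>> drive_tool --deltas '[[[0,0,0],[0,0,-5],0.86],[[0,0,0],[0,0,-5],0.85],[[0,0,0],[0,0,-4],0.85],[[0,0,0],[0,0,0],0.85],[[0,0,0],[0,0,0],0.85]]'

```text
t: 22.8
eef_pos: [658.2, -152.8, -3.4]
ee_rot: [0.731, 0.682, 0.001, 0.001]
ft_force: [0.1, -0.7, 0.0]
grip_width: 0.848
```

```bash
python3 -c "
from h import *
todo(658,-152.5,-.07,-2.5)
d=get_image('side');f=d['frame'][230:290,310:370];cv2.imwrite('pics/e4.png',cv2.resize(f,None,fx=9,fy=9,interpolation=cv2.INTER_CUBIC))"
```

```text
t 22.8 pos [ 658.2 -152.8   -3.4] turn [-0.     0.003 -0.   ] shift [-0.2  0.3  0.9] q [-0.33  0.59  1.6   0.    0.95 -0.26] grip 0.848 F [ 0.1 -0.7  0. ]
```

View pics/e4.png

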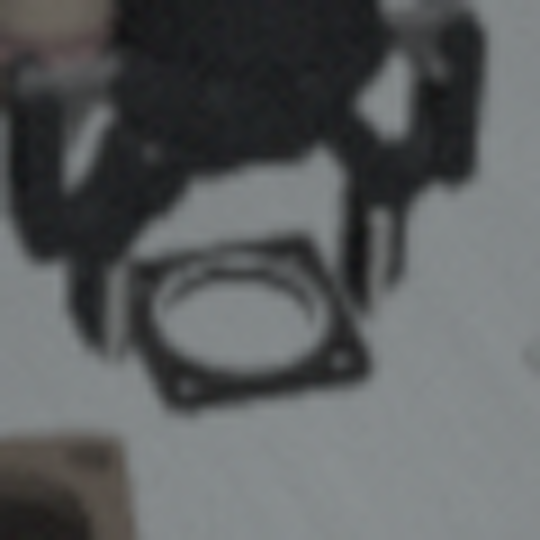

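>>> drive_tool --deltas '[[[0,0,0],[0,0,0],0.6],[[0,0,0],[0,0,0],0.5],[[0,0,0],[0,0,0],0.5],[[0,0,0],[0,0,0],0.5],[[0,0,0],[0,0,0],0.5],[[0,0,0],[0,0,0],0.5]]' --force 40

```text
t: 23.35
eef_pos: [658.5, -152.9, -2.8]
ee_rot: [0.731, 0.682, 0.001, 0.001]
ft_force: [0.3, -0.2, 0.2]
grip_width: 0.725
```

>>> drive_tool --deltas '[[[0,0,0],[0,0,8],0.5],[[0,0,0],[0,0,15],0.5],[[0,0,0],[0,0,25],0.5],[[0,0,0],[0,0,30],0.5],[[0,0,0],[0,0,30],0.5],[[0,0,0],[0,0,30],0.5],[[0,0,0],[0,0,30],0.5],[[0,0,0],[0,0,30],0.5],[[0,0,0],[0,0,20],0.5],[[0,0,0],[0,0,0],0.5],[[0,0,0],[0,0,0],0.5]]'

```text
t: 24.27
eef_pos: [653.3, -151.0, 235.1]
ee_rot: [0.731, 0.682, 0.002, 0.002]
ft_force: [-0.8, -0.6, -2.1]
grip_width: 0.728
```

```bash
python3 -c "
from h import *
todo(503.5,-366.3,-.286,230)
d=get_image('side');f=d['frame'][130:300,240:410];cv2.imwrite('pics/e5.png',cv2.resize(f,None,fx=3.5,fy=3.5,interpolation=cv2.INTER_CUBIC))"
```

```text
t 24.27 pos [ 653.3 -151.   235.1] turn [ 0.001  0.005 -0.216] shift [-149.8 -215.3   -5.1] q [-0.33  0.31  1.5   0.    1.33 -0.26] grip 0.728 F [-0.8 -0.6 -2.1]
```

View pics/e5.png

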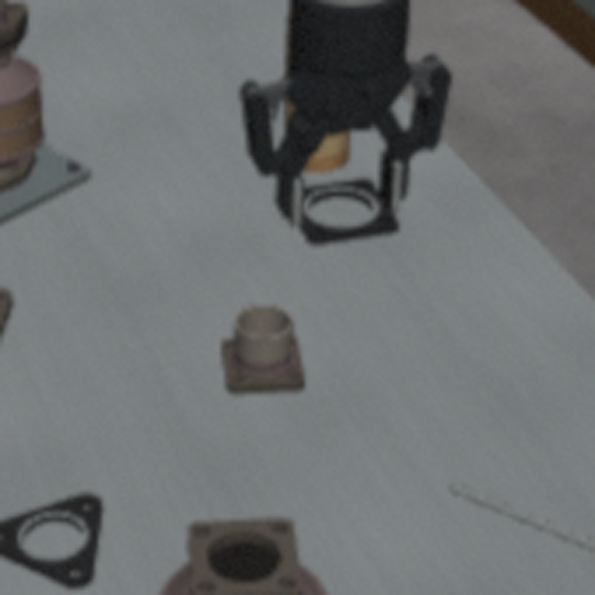

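Gasket held level. Moving to the square converter.

>>> drive_tool --deltas '[[[0,0,-0.015],[-8,-12,4],0.5],[[0,0,-0.022],[-15,-22,3],0.5],[[0,0,-0.022],[-16,-23,3],0.5],[[0,0,-0.022],[-16,-23,3],0.5],[[0,0,-0.022],[-16,-23,3],0.5],[[0,0,-0.022],[-16,-23,2],0.5],[[0,0,-0.022],[-16,-23,2],0.5],[[0,0,-0.022],[-16,-23,0],0.5],[[0,0,-0.022],[-14,-20,0],0.5],[[0,0,-0.02],[-8,-12,0],0.5],[[0,0,0],[0,0,0],0.5],[[0,0,0],[0,0,0],0.5]]'

```text
t: 25.32
eef_pos: [485.7, -360.6, 228.1]
ee_rot: [0.804, 0.594, -0.007, -0.02]
ft_force: [-0.6, -0.7, -0.3]
grip_width: 0.729
```

```bash
python3 -c "
from h import *
todo(503.5,-366.3,-.286,190)"
```

```text
t 25.32 pos [ 485.7 -360.6  228.1] turn [-0.024 -0.035  0.011] shift [ 17.8  -5.7 -38.1] q [-0.75  0.2   1.63 -0.01  1.34 -0.45] grip 0.729 F [-0.6 -0.7 -0.3]
```

>>> drive_tool --deltas '[[[-0.012,-0.017,0.005],[8,-2.5,0],0.5],[[-0.01,-0.015,0.005],[7,-2.5,-4],0.5],[[0,0,0],[2,0,-10],0.5],[[0,0,0],[0,0,-10],0.5],[[0,0,0],[0,0,-6],0.5],[[0,0,0],[0,0,0],0.5],[[0,0,0],[0,0,0],0.5]]'

```text
t: 25.9
eef_pos: [505.0, -360.1, 189.7]
ee_rot: [0.799, 0.602, 0.0, -0.004]
ft_force: [0.0, -0.3, -0.3]
grip_width: 0.725
```

```bash
python3 -c "
from h import *
todo(503.5,-366.3,-.286,157.5)
d=get_image('side');f=d['frame'][210:320,240:370];cv2.imwrite('pics/f1.png',cv2.resize(f,None,fx=5,fy=5,interpolation=cv2.INTER_CUBIC))"
```

```text
t 25.9 pos [ 505.  -360.1  189.7] turn [-0.007 -0.005 -0.006] shift [ -1.5  -6.2 -32.2] q [-0.73  0.25  1.66  0.    1.25 -0.45] grip 0.725 F [ 0.  -0.3 -0.3]
```

View pics/f1.png

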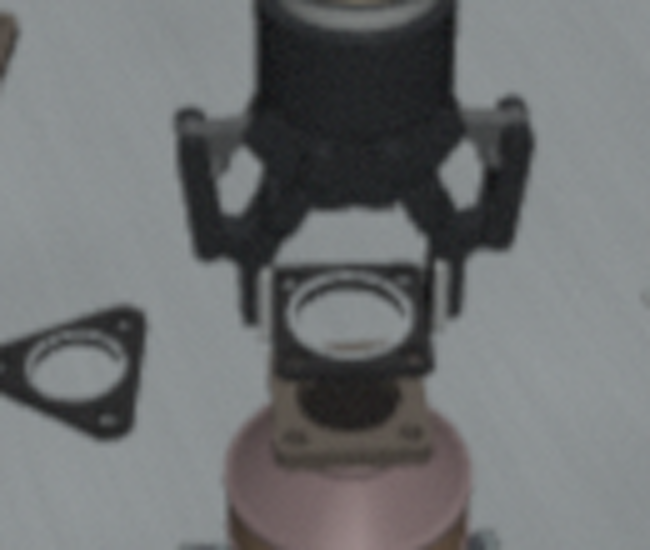

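>>> drive_tool --deltas '[[[-0.006,-0.004,-0.004],[-1,-4,0],0.5],[[0,0,0],[-0.5,-2,-5],0.5],[[0,0,0],[0,0,-9],0.5],[[0,0,0],[0,0,-8],0.5],[[0,0,0],[0,0,0],0.5],[[0,0,0],[0,0,0],0.5]]'

```text
t: 26.45
eef_pos: [503.8, -367.4, 167.0]
ee_rot: [0.8, 0.6, 0.0, 0.001]
ft_force: [0.0, 0.9, -0.4]
grip_width: 0.726
```

```bash
python3 -c "
from h import *
todo(503.5,-366.3,-.286,157.5)
d=get_image('side');f=d['frame'][210:320,240:370];cv2.imwrite('pics/f2.png',cv2.resize(f,None,fx=5,fy=5,interpolation=cv2.INTER_CUBIC))"
```

```text
t 26.45 pos [ 503.8 -367.4  167. ] turn [ 0.001  0.001 -0.001] shift [-0.3  1.1 -9.5] q [-0.74  0.27  1.67 -0.    1.2  -0.46] grip 0.726 F [ 0.   0.9 -0.4]
```

View pics/f2.png

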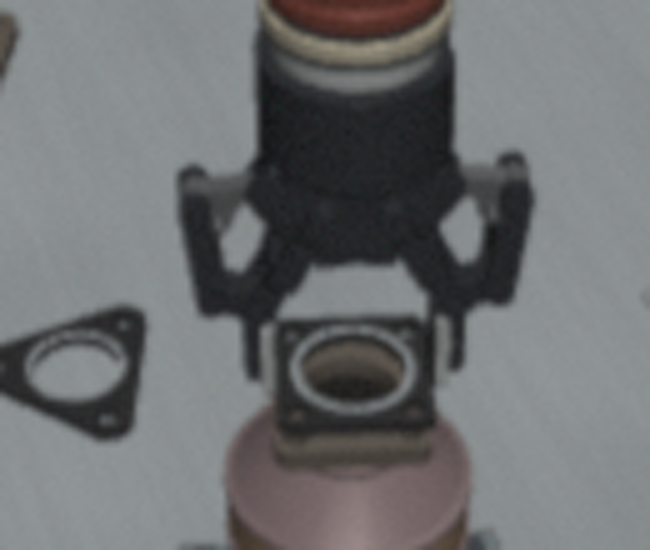

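Well lined up with the square flange. Lowering until contact.

>>> drive_tool --deltas '[[[0,0,0],[-0.3,1,-3],0.5],[[0,0,0],[0,0,-3],0.5],[[0,0,0],[0,0,-2.5],0.5],[[0,0,0],[0,0,0],0.5]]'

```text
t: 26.83
eef_pos: [503.5, -366.3, 157.9]
ee_rot: [0.8, 0.6, 0.0, 0.001]
ft_force: [-0.3, -0.5, -1.4]
grip_width: 0.724
```

>>> drive_tool --deltas '[[[0,0,0],[0,0,-1.5],0.5],[[0,0,0],[0,0,0],0.5]]'

```text
t: 27.0
eef_pos: [504.0, -366.7, 157.4]
ee_rot: [0.8, 0.6, 0.0, 0.002]
ft_force: [-0.2, -0.1, -1.1]
grip_width: 0.729
```

>>> drive_tool --deltas '[[[0,0,0],[0,0,-1.5],0.5],[[0,0,0],[0,0,0],0.5],[[0,0,0],[0,0,0],0.76],[[0,0,0],[0,0,0],0.85],[[0,0,0],[0,0,0],0.92],[[0,0,0],[0,0,0],0.92],[[0,0,0],[0,0,10],0.92],[[0,0,0],[0,0,20],0.92],[[0,0,0],[0,0,20],0.92],[[0,0,0],[0,0,20],0.92],[[0,0,0],[0,0,20],0.92],[[0,0,0],[0,0,10],0.92],[[0,0,0],[0,0,0],0.92]]'

```text
t: 28.08
eef_pos: [503.1, -365.9, 262.6]
ee_rot: [0.8, 0.6, 0.0, 0.001]
ft_force: [0.0, -0.8, 0.7]
grip_width: 0.919
```

```bash
python3 -c "
from h import *
todo(654.5,-6.5,-.286,80)
d=get_image('side');f=d['frame'][210:370,240:400];cv2.imwrite('pics/f3.png',cv2.resize(f,None,fx=4,fy=3.7,interpolation=cv2.INTER_CUBIC))"
```

```text
t 28.08 pos [ 503.1 -365.9  262.6] turn [ 0.002  0.002 -0.002] shift [ 151.4  359.4 -182.6] q [-0.74  0.19  1.59 -0.    1.36 -0.46] grip 0.919 F [ 0.  -0.8  0.7]
```

View pics/f3.png

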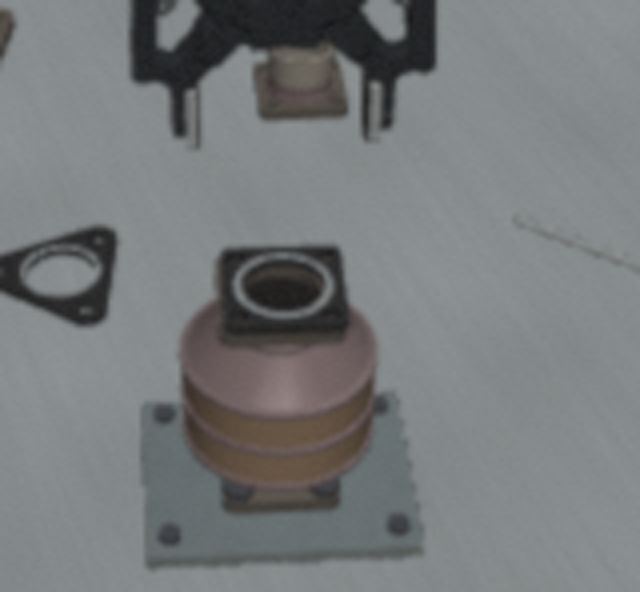

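Gasket lies flat on the square flange, perhaps 2–3 mm towards +x. Now the square pipe, whose yaw already nearly equals the converter's.

>>> drive_tool --deltas '[[[0,0,0],[8,18,0],0.92],[[0,0,0],[13,31,0],0.92],[[0,0,0],[14,33,0],0.92],[[0,0,0],[14,33,0],0.92],[[0,0,0],[14,33,-5],0.92],[[0,0,0],[14,33,-15],0.92],[[0,0,0],[14,33,-20],0.92],[[0,0,0],[14,33,-20],0.92],[[0,0,0],[14,33,-20],0.92],[[0,0,0],[14,33,-20],0.92],[[0,0,0],[10,24,-20],0.92],[[0,0,0],[5,12,-20],0.92],[[0,0,0],[0,0,-10],0.92],[[0,0,0],[0,0,0],0.92],[[0,0,0],[0,0,0],0.92]]'

```text
t: 29.38
eef_pos: [640.5, -3.6, 88.3]
ee_rot: [0.802, 0.598, -0.009, -0.007]
ft_force: [0.3, -0.1, 0.3]
grip_width: 0.92
```

```bash
python3 -c "
from h import *
todo(655,-6.5,-.286,70)"
```

```text
t 29.38 pos [640.5  -3.6  88.3] turn [-0.001 -0.023  0.004] shift [ 14.5  -2.9 -18.3] q [-0.11  0.41  1.65 -0.    1.1   0.18] grip 0.92 F [ 0.3 -0.1  0.3]
```

>>> drive_tool --deltas '[[[0,-0.012,0.002],[7,-1.5,0],0.92],[[0,-0.008,0],[5,-1,0],0.92],[[0,0,0],[1,0,-7],0.92],[[0,0,0],[0,0,-8],0.92],[[0,0,0],[0,0,-6],0.92],[[0,0,0],[0,0,0],0.92],[[0,0,0],[0,0,0],0.92]]'

```text
t: 29.97
eef_pos: [657.6, -13.6, 71.1]
ee_rot: [0.803, 0.595, 0.002, 0.003]
ft_force: [1.1, 0.1, -0.6]
grip_width: 0.924
```

```bash
python3 -c "
from h import *
todo(655,-6.5,-.286,17)
d=get_image('side');f=d['frame'][150:260,250:380];cv2.imwrite('pics/g1.png',cv2.resize(f,None,fx=5,fy=5,interpolation=cv2.INTER_CUBIC))"
```

```text
t 29.97 pos [657.6 -13.6  71.1] turn [0.002 0.007 0.009] shift [ -2.6   7.1 -54.1] q [-0.13  0.45  1.64 -0.    1.05  0.17] grip 0.924 F [ 1.1  0.1 -0.6]
```

View pics/g1.png

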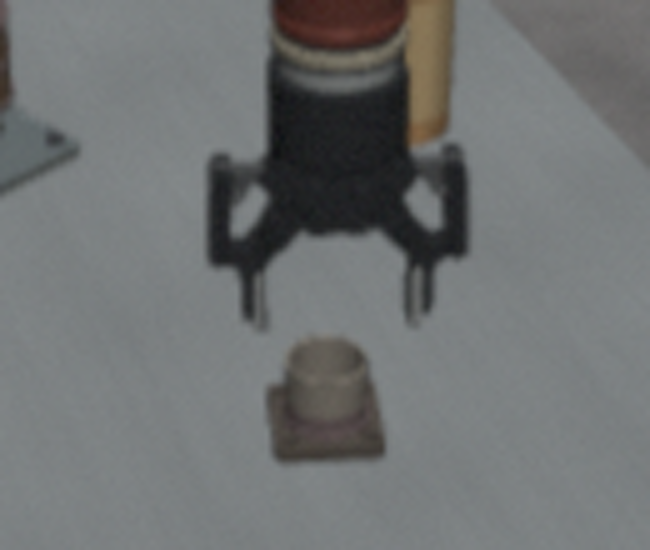

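Finger mid-column is 337 against the tube's 328, which matches the remaining shift.

>>> drive_tool --deltas '[[[0.002,0.004,0.005],[-1.5,4.5,0],0.92],[[0,0.002,0.003],[-1,2,-4],0.92],[[0,0,0],[0,0,-5],0.92],[[0,0,0],[0,0,-4],0.92],[[0,0,0],[0,0,0],0.92],[[0,0,0],[0,0,0],0.92]]'

```text
t: 30.52
eef_pos: [654.7, -5.6, 57.1]
ee_rot: [0.8, 0.599, 0.0, 0.0]
ft_force: [0.3, -0.6, 0.0]
grip_width: 0.92
```

```bash
python3 -c "
from h import *
todo(655,-6.5,-.286,17)"
```

```text
t 30.52 pos [654.7  -5.6  57.1] turn [-0.     0.001 -0.001] shift [  0.3  -0.9 -40.1] q [-0.12  0.46  1.65  0.    1.03  0.17] grip 0.92 F [ 0.3 -0.6  0. ]
```

>>> drive_tool --deltas '[[[0,0,0],[0,-0.7,-7],0.92],[[0,0,0],[0,0,-9],0.92],[[0,0,0],[0,0,-9],0.92],[[0,0,0],[0,0,-8],0.92],[[0,0,0],[0,0,-3],0.92],[[0,0,0],[0,0,0],0.92],[[0,0,0],[0,0,0],0.92]]'

```text
t: 31.1
eef_pos: [653.4, -6.4, 15.5]
ee_rot: [0.801, 0.599, -0.001, -0.001]
ft_force: [0.2, 0.4, -0.3]
grip_width: 0.92
```

```bash
python3 -c "
from h import *
todo(655,-6.5,-.286,17)
d=get_image('side');f=d['frame'][170:280,250:380];cv2.imwrite('pics/g2.png',cv2.resize(f,None,fx=5,fy=5,interpolation=cv2.INTER_CUBIC))"
```

```text
t 31.1 pos [653.4  -6.4  15.5] turn [-0.001 -0.002 -0.   ] shift [ 1.6 -0.1  1.5] q [-0.12  0.52  1.65  0.    0.97  0.17] grip 0.92 F [ 0.2  0.4 -0.3]
```

View pics/g2.png

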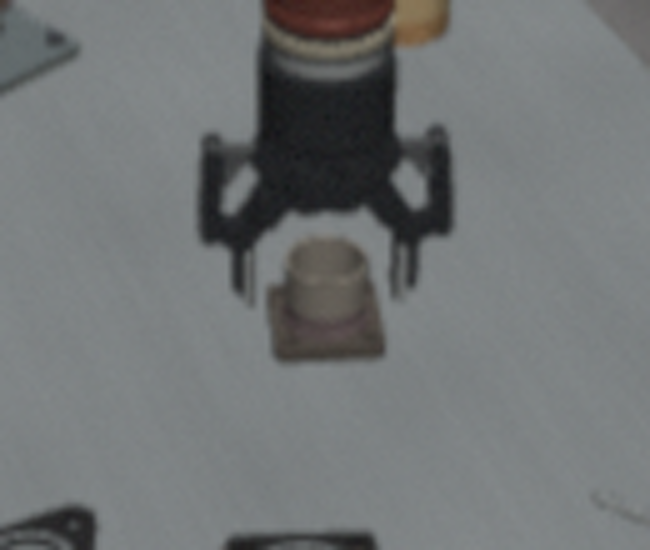

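>>> drive_tool --deltas '[[[0,0,0],[1,0,2],0.6],[[0,0,0],[0,0,0],0.45],[[0,0,0],[0,0,0],0.3],[[0,0,0],[0,0,0],0.3],[[0,0,0],[0,0,0],0.3],[[0,0,0],[0,0,0],0.3],[[0,0,0],[0,0,0],0.3]]' --force 60

```text
t: 31.73
eef_pos: [655.0, -6.5, 18.8]
ee_rot: [0.8, 0.599, -0.0, -0.0]
ft_force: [0.0, 0.7, -1.3]
grip_width: 0.55
```

>>> drive_tool --deltas '[[[0,0,0],[0,0,6],0.3],[[0,0,0],[0,0,12],0.3],[[0,0,0],[0,0,20],0.3],[[0,0,0],[0,0,30],0.3],[[0,0,0],[0,0,30],0.3],[[0,0,0],[0,0,30],0.3],[[0,0,0],[0,0,30],0.3],[[0,0,0],[0,0,30],0.3],[[0,0,0],[0,0,30],0.3],[[0,0,0],[0,0,10],0.3],[[0,0,0],[0,0,0],0.3],[[0,0,0],[0,0,0],0.3]]'

```text
t: 32.73
eef_pos: [643.3, -5.0, 256.5]
ee_rot: [0.8, 0.599, -0.005, -0.005]
ft_force: [0.7, -0.2, -3.8]
grip_width: 0.549
```

```bash
python3 -c "
from h import *
todo(503,-366.3,-.286,250)
d=get_image('side');f=d['frame'][70:240,230:400];cv2.imwrite('pics/g3.png',cv2.resize(f,None,fx=3.5,fy=3.5,interpolation=cv2.INTER_CUBIC))"
```

```text
t 32.73 pos [643.3  -5.  256.5] turn [-0.002 -0.015 -0.001] shift [-140.3 -361.3   -6.5] q [-0.12  0.25  1.53  0.    1.38  0.17] grip 0.549 F [ 0.7 -0.2 -3.8]
```

View pics/g3.png

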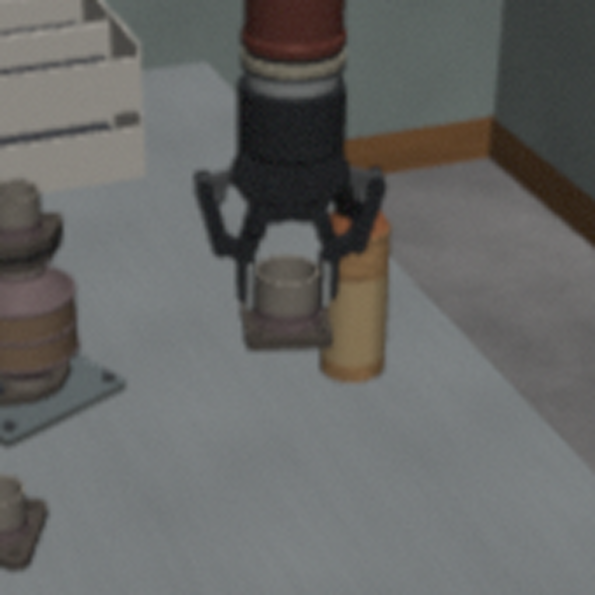

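>>> drive_tool --deltas '[[[0,0,0],[-6,-16,3],0.3],[[0,0,0],[-12,-31,3],0.3],[[0,0,0],[-13,-33,2],0.3],[[0,0,0],[-13,-33,2],0.3],[[0,0,0],[-13,-33,2],0.3],[[0,0,0],[-13,-33,2],0.3],[[0,0,0],[-13,-33,2],0.3],[[0,0,0],[-13,-33,2],0.3],[[0,0,0],[-13,-33,2],0.3],[[0,0,0],[-13,-33,2],0.3],[[0,0,0],[-10,-26,0],0.3],[[0,0,0],[-5,-12,0],0.3],[[0,0,0],[0,0,0],0.3],[[0,0,0],[0,0,0],0.3]]'

```text
t: 33.95
eef_pos: [478.4, -355.6, 232.5]
ee_rot: [0.798, 0.601, -0.019, -0.038]
ft_force: [0.9, -0.5, -3.6]
grip_width: 0.553
```

```bash
python3 -c "
from h import *
todo(503,-366.3,-.286,205)"
```

```text
t 33.95 pos [ 478.4 -355.6  232.5] turn [-0.039 -0.076 -0.006] shift [ 24.6 -10.7 -27.5] q [-0.74  0.21  1.62 -0.02  1.39 -0.46] grip 0.553 F [ 0.9 -0.5 -3.6]
```

>>> drive_tool --deltas '[[[-0.02,-0.038,-0.003],[11,-5,0],0.3],[[-0.014,-0.028,-0.002],[9,-4,0],0.3],[[0,0,0],[2,-1,0],0.3],[[0,0,0],[0,0,0],0.3],[[0,0,0],[0,0,0],0.3]]'

```text
t: 34.37
eef_pos: [500.9, -356.4, 224.8]
ee_rot: [0.799, 0.602, -0.002, -0.012]
ft_force: [-0.4, 0.4, -3.9]
grip_width: 0.549
```

```bash
python3 -c "
from h import *
todo(503,-366.3,-.286,185)"
```

```text
t 34.37 pos [ 500.9 -356.4  224.8] turn [-0.018 -0.017 -0.006] shift [  2.1  -9.9 -39.8] q [-0.73  0.22  1.63  0.    1.32 -0.45] grip 0.549 F [-0.4  0.4 -3.9]
```

>>> drive_tool --deltas '[[[-0.012,-0.012,-0.004],[1.5,-6.5,0],0.3],[[-0.005,-0.004,-0.002],[0.5,-2.5,-5],0.3],[[0,0,0],[0,0,-9],0.3],[[0,0,0],[0,0,-9],0.3],[[0,0,0],[0,0,-5],0.3],[[0,0,0],[0,0,0],0.3],[[0,0,0],[0,0,0],0.3]]'

```text
t: 34.95
eef_pos: [502.7, -363.2, 192.2]
ee_rot: [0.8, 0.6, -0.001, -0.002]
ft_force: [0.1, 0.7, -4.3]
grip_width: 0.548
```

```bash
python3 -c "
from h import *
todo(503,-366.3,-.286,185)
d=get_image('side');f=d['frame'][220:330,240:370];cv2.imwrite('pics/h1.png',cv2.resize(f,None,fx=5,fy=5,interpolation=cv2.INTER_CUBIC))"
```

```text
t 34.95 pos [ 502.7 -363.2  192.2] turn [-0.003 -0.004 -0.002] shift [ 0.3 -3.1 -7.2] q [-0.74  0.24  1.66 -0.    1.25 -0.45] grip 0.548 F [ 0.1  0.7 -4.3]
```

View pics/h1.png

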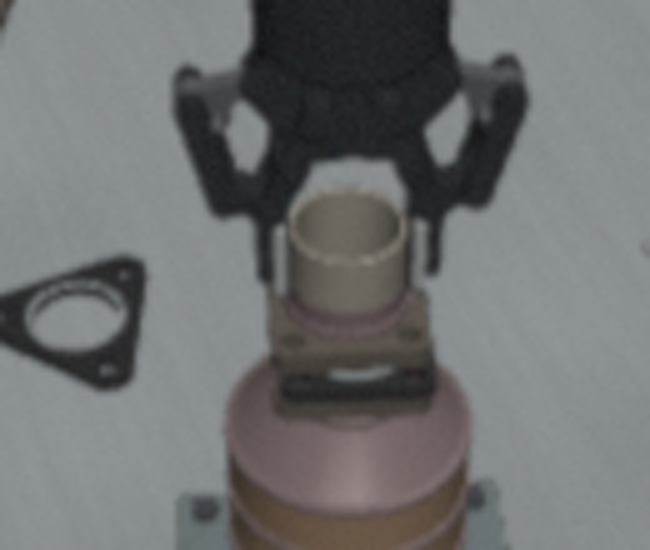

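Pipe is just above the gasket, about 2–3 mm left (270 vs 278 at the left edge). I move it by +1, ‑3 and lower to contact.

>>> drive_tool --deltas '[[[-0.003,-0.004,-0.002],[1.2,-2.5,0],0.3],[[0,0,0],[0.5,-0.6,-2],0.3],[[0,0,0],[0,0,-2.5],0.3],[[0,0,0],[0,0,-1],0.3],[[0,0,0],[0,0,0],0.3]]'

```text
t: 35.42
eef_pos: [505.0, -367.4, 187.4]
ee_rot: [0.801, 0.599, 0.0, 0.002]
ft_force: [-0.1, 0.3, -3.9]
grip_width: 0.541
```

```bash
python3 -c "
from h import *
todo(503.5,-366.3,-.286,185)
d=get_image('side');f=d['frame'][220:330,240:370];cv2.imwrite('pics/h2.png',cv2.resize(f,None,fx=5,fy=5,interpolation=cv2.INTER_CUBIC))"
```

```text
t 35.42 pos [ 505.  -367.4  187.4] turn [0.002 0.002 0.   ] shift [-1.5  1.1 -2.4] q [-0.74  0.25  1.66 -0.    1.23 -0.46] grip 0.541 F [-0.1  0.3 -3.9]
```

View pics/h2.png

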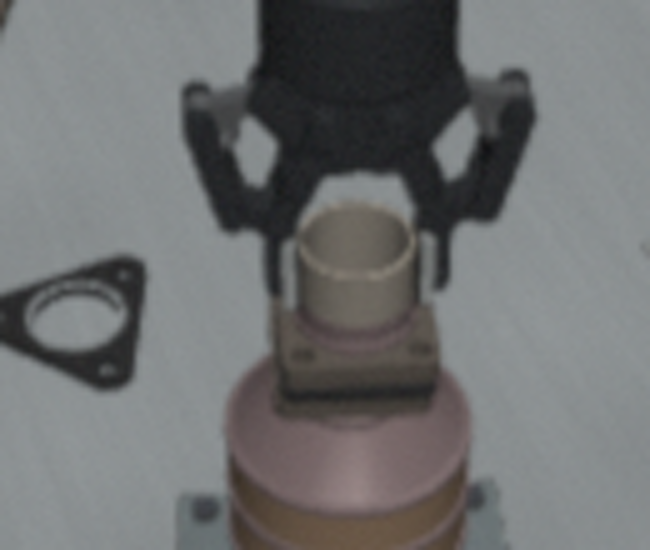

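>>> drive_tool --deltas '[[[0,0,0],[-0.7,0.5,-1.5],0.3],[[0,0,0],[0,0,-1.5],0.3],[[0,0,0],[0,0,-1],0.3],[[0,0,0],[0,0,0],0.3]]'

```text
t: 35.8
eef_pos: [504.8, -367.3, 185.1]
ee_rot: [0.801, 0.599, 0.0, 0.002]
ft_force: [0.3, -1.0, -2.9]
grip_width: 0.552
```

>>> drive_tool --deltas '[[[0,0,0],[0,0,-2.5],0.3],[[0,0,0],[0,0,-2],0.3]]'

```text
t: 35.97
eef_pos: [505.0, -367.7, 184.8]
ee_rot: [0.801, 0.599, 0.0, 0.003]
ft_force: [-3.2, 3.1, 4.5]
grip_width: 0.55
```

Contact at z = 184.8, as predicted. Releasing.

>>> drive_tool --deltas '[[[0,0,0],[0,0,0.3],0.6],[[0,0,0],[0,0,0],0.7],[[0,0,0],[0,0,0],0.85],[[0,0,0],[0,0,0],0.88],[[0,0,0],[0,0,0],0.88],[[0,0,0],[0,0,10],0.88],[[0,0,0],[0,0,20],0.88],[[0,0,0],[0,0,25],0.88],[[0,0,0],[0,0,25],0.88],[[0,0,0],[0,0,25],0.88],[[0,0,0],[0,0,15],0.88],[[0,0,0],[0,0,0],0.88]]'

```text
t: 36.97
eef_pos: [505.8, -368.2, 314.6]
ee_rot: [0.801, 0.599, 0.001, 0.005]
ft_force: [1.0, -0.3, 0.7]
grip_width: 0.879
```

>>> drive_tool --deltas '[[[0,0,0],[-8,20,0],0.88],[[0,0,0],[-8,30,0],0.88],[[0,0,0],[-8,30,0],0.88],[[0,0,0],[-8,30,0],0.88],[[0,0,0],[-8,30,0],0.88],[[0,0,0],[-5,30,0],0.88],[[0,0,0],[0,20,0],0.88],[[0,0,0],[0,10,0],0.88],[[0,0,0],[0,0,0],0.88]]'

```text
t: 37.72
eef_pos: [456.3, -162.0, 312.0]
ee_rot: [0.802, 0.597, 0.001, 0.006]
ft_force: [-0.0, -0.2, 0.1]
grip_width: 0.882
```

Run:
```python
from h import *
todo(500,-100,0)
D={c:get_image(c) for c in('top','side')}
for c in D:
    for l in ['pipe_oval','pipe_square','gasket_tri','pipe_tri','conv_oval','conv_square','gasket_oval','gasket_square']:
        print(c,l,[(round(r['score'],2),[round(v) for v in r['xyz']]) for r in place_of(l,c)][:2])
C=[(('side',236,155)),('side',308,305),('top',135,210),('top',430,230)]
cv2.imwrite('pics/fin.png',np.vstack([np.hstack([cv2.resize(D[c]['frame'][v-40:v+40,u-50:u+50],None,fx=3.9,fy=3.6,interpolation=cv2.INTER_CUBIC) for c,u,v in C[i:i+2]]) for i in(0,2)]))
cv2.imwrite('pics/fint.png',D['top']['frame'])
```

```text
t 37.72 pos [ 456.3 -162.   312. ] turn [0.008 0.01  0.29 ] shift [43.7 62.   0. ] q [-0.48 -0.16  1.85 -0.    1.44 -0.19] grip 0.882 F [-0.  -0.2  0.1]
top pipe_oval [(0.58, [516, 356, 166])]
top pipe_square [(0.68, [504, -365, 166])]
top gasket_tri [(0.63, [437, -143, 4])]
top pipe_tri [(0.84, [440, 142, -2])]
top conv_oval []
top conv_square [(0.97, [501, -359, -4])]
top gasket_oval [(0.6, [521, 357, 160]), (0.33, [437, 143, -1])]
top gasket_square [(0.57, [507, -365, 160])]
side pipe_oval [(0.61, [521, 364, 166])]
side pipe_square [(0.59, [504, -366, 162]), (0.25, [523, 364, 168])]
side gasket_tri [(0.65, [438, -147, -1])]
side pipe_tri [(0.79, [440, 140, -3]), (0.52, [522, 364, 165])]
side conv_oval [(0.95, [514, 360, 2])]
side conv_square [(0.73, [504, -361, 0]), (0.3, [440, 140, -5])]
side gasket_oval []
side gasket_square [(0.55, [505, -363, 158])]
```

View pics/fin.png

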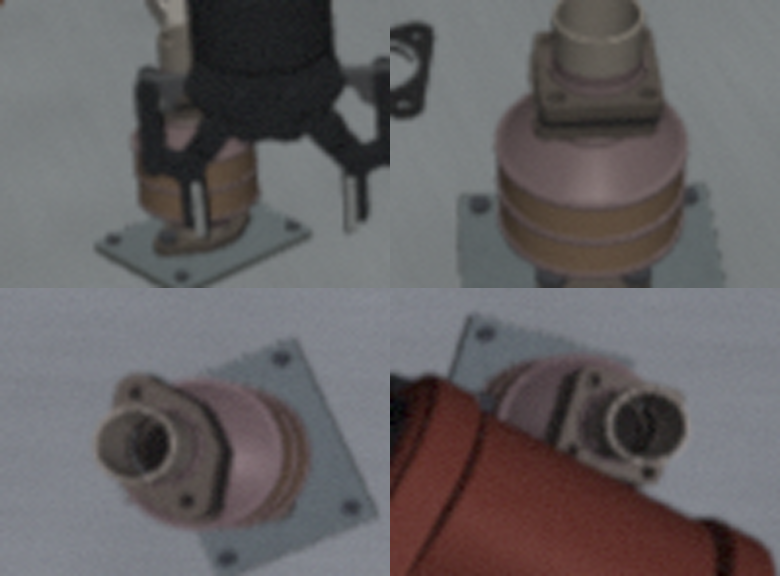

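View pics/fint.png

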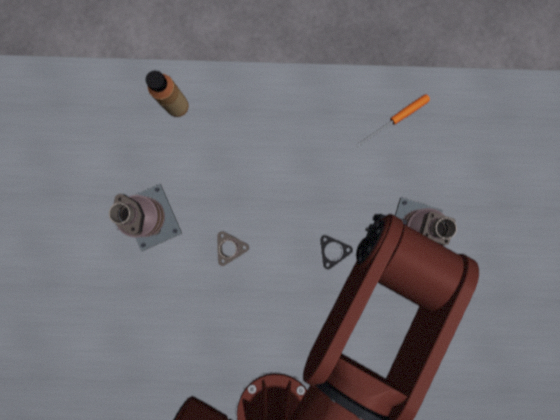

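Run:
```python
from h import *
d=get_image('top')
g=lambda u,v,ox,oy:ray(d,ox+(u+.5)/3.9-.5,oy+(v-288+.5)/3.6-.5,176)[:2]
p,q=g(135,392,85,170),g(188,500,85,170);print((p+q)/2,np.linalg.norm(p-q),np.arctan2(*(p-q)[::-1]))
p,q=g(594,379,-20,190),g(650,471,-20,190);g2=lambda u,v:g(u-390,v,380,190)
p,q=g2(594,379),g2(650,471);print((p+q)/2,np.linalg.norm(p-q),(np.arctan2(*(p-q)[::-1])-np.pi/4)%(np.pi/2)-np.pi/2)
```

```text
[519.69377433 357.20512527] 76.9295974436743 0.4702074684761621
[ 507.35856734 -368.10664616] 67.15293310773453 -0.26073017604437343
```

```bash
python3 -c "
from bench import *
print(hand_in())"
```

```text
the job is handed in; nothing more can be done
None
```

Both converters are made up: each has its own gasket and its own pipe on the flange. Each pipe was lowered until the wrist force showed contact, then released. I handed the job in at about 38 s; the hand-in gives no verdict.

- **Oval converter:** in the top view the pipe's bolt holes measured about 3 mm and 0.02 rad off the flange.
- **Square converter:** the same check gave about 4 mm and 0.03 rad off. The gasket sits perhaps 2–3 mm towards +x on its flange.
- **Edges:** in the side views gasket and pipe edges looked flush on both, apart from that small gasket offset. After the arm moved clear it hid the oval converter in the side view, so the oval side check dates from just after its pipe was released.
- **Three-bolt parts:** the networks place the gasket and pipe where they were at the start, to within about 4 mm, and neither was touched.

**Disagreements:**
- The top and side cameras differed by up to about 6 mm in x for parts on the bench, so I checked finger positions against the side picture before each grip.
- In the last check the side camera put the oval pipe at (521, 364), partly hidden by the arm. That is about 8 mm from my converter estimate. The top camera put it at (516, 356), within 1 mm.
- The networks missed the oval converter in the last top view and the oval gasket in the last side view.

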